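# Hold a shaft collar on the set-screw flat of a spray-test fixture

## Task

Press the red dump-valve pedal down to its stop for about half a second to bleed off the pressure, before touching the shaft. Then pinch the fixture's vertical shaft by its flat and turn it until the flat faces the red pointer, and only then fetch the orange collar, slide it down over the shaft with its brass set screw facing the flat and level with the blue mark, and finish while still holding it there in the fingers, ready for the screw to be tightened. Leave the other parts on the bench where they are.

Things in the scene. Friction and masses are not known exactly. Their poses are not given: they have to be found in the camera images.
- dump_valve: Dump valve fixed to the table: grey base plate 150 (x) x 70 x 14 mm, with an aluminium block and the hinge of the red pedal towards its +x end. Origin: centre of its underside. The hinge axis is level, along y, 55 mm above the table and 55 mm to +x of the origin. The pedal runs from there towards -x, a plate 46 mm wide.
- pedal_pad (a point): Centre of the top face of the black rubber pad (50 x 42 mm) at the pedal's free end, where to press, 85 mm from the hinge. Released, the pedal slopes up from the hinge by 0.30 rad, with this point about 86 mm above the table; at the stop the pedal lies level, with this point 61 mm above the table and about 6 mm further from the hinge end. Axes: x points towards the hinge.
- pedal (a joint): Angle of the pedal (rad): 0 released (up), 0.30 pressed to its stop. A spring drives it back up when let go: about 3 N at the pad to start it, about 8 N at the stop.
- fixture: Spray-chamber fixture, fixed to the table: black steel frame 140 (x) x 120 (y) x 125 mm high with an amber glass chamber inside and a cream bushing 48 mm across, 8 mm high on its top plate. Origin: centre of its underside, on the axis of the vertical shaft; z up. Its +x axis is the direction of the red pointer strip on the top plate.
- shaft (a joint): Angle of the vertical steel shaft about the upward axis (rad): 0 when its flat faces the red pointer, positive turned anticlockwise seen from above. It turns freely but for 0.1 N m of friction and stays where it is left.
- flat_mark (a point): Blue line across the middle of the shaft's flat, 174 mm above the table; the point is on the flat, 8 mm from the shaft axis. x axis: outward from the flat; z up. The shaft is 24 mm in diameter, its chamfered end 195 mm above the table, 62 mm above the bushing. Its upper 42 mm carry one flat, 4 mm deep and 18 mm wide: there it measures 20 mm across the flat, 24 mm elsewhere.
- collar: Orange octagonal collar, 44 mm across flats, 24 mm high, round bore 27 mm, about 0.1 kg, lying flat on the table. Origin: centre of its underside on the bore axis; z up; +x along its brass set screw; two outside flats face +y and -y. The screw's 5 mm tip stands 4 mm into the bore at half height, so the collar passes down the shaft only with the screw over the flat (within 0.3 rad).
- collar_screw (a point): The outer end of the brass set screw's head (9 mm across), 30 mm from the collar's axis at the middle of its height.
- spacer: Plain steel spacer ring, 42 mm across and 22 mm high, without a screw; not to be used. Origin: centre of its underside.
- knurl_nut: Brass knurled ring nut, 45 mm across and 20 mm high; not to be used. Origin: centre of its underside.
- driver: Screwdriver lying on the table, about 200 mm long; leave it.
- wrench: Wrench lying on the table; leave it.
- oil_bottle: White bottle with a blue cap, 60 mm across, 150 mm high; leave it. Origin: centre of its underside.
- jar: Amber jar with a steel lid, 60 mm across, 70 mm high; leave it. Origin: centre of its underside.
There are look-alikes about, which are no part of the job. What is shaped like the collar but pink is not meant.

How it is judged:
By the outcome, as a careful person would: the job done as asked, in the order asked, and still so for the second after the job is handed in, while the arm keeps its last pose, push and grip.
It also fails if it takes over 64 s, if anything falls off the work surface, if the arm or the gripper's body presses on something with over 40 N, if the wrist force passes 120 N, or if a joint passes its speed limit or range.

## Robot

A 6-joint arm with a two-finger parallel gripper is mounted at the origin on the work surface. World frame = base frame: x ahead of the robot, y to its left, z up, the work surface at z = 0. Lengths are in m, angles in degrees, forces in N, time in s.
With the tool pointing down it reaches from about 0.4 to 0.825 m from the base axis. Payload 7 kg.
Tool frame: the origin (TCP) lies at the very end of the fingers, on their centre line; the grasp point (between the pads) lies r.pinch_z behind it (r.pinch_z is the distance from the TCP to the grasp point, in m); z points along the fingers, y is the direction in which the jaws open and shut (so a half turn about z gives the same grasp; the last joint's range is limited). The gripper opens to 88 mm and grips with 3 to 60 N. Pads are 19 mm wide; open, the fingers measure 130 mm over their backs; the gripper's body (78 mm by 193 mm) begins 47 mm behind the grasp point.
Start: joints at [87.21, 20.546, 0.682, 0, -70.136, -16.507], TCP at [0.223, 0.637, 0.197] pointing down, gripper open.
Joint ranges: [-176.03, 176.03], [-82.01, 121.73], [-58.28, 71.71], [-173.87, 95.51], [-174.79, -0.11], [-173.66, 173.66]. Speed limits (degrees/s): [136.94, 136.94, 172.46, 180, 180, 180].

## Interface

Orientations are given as [roll, pitch, yaw] about the fixed x, y, z axes, in that order (R = Rz(yaw) Ry(pitch) Rx(roll)).
In Python, from plant import r gives the robot as it stands. The module is installed in compiled form; this text tells all that it offers.
- The arm moves only by the tool servo_tool, never from a script. Its argument "steps" is a list of rows, each a list of 5 numbers: the finger opening in cm, from 0 to 8.76, then the shift along the tool's x, y, z in cm, then the turn about the tool's z in degrees. In form: [[fingers, x, y, z, spin], ...]. A call has 1 to 8 rows; each row shifts and turns the commanded pose from where the row before left it, along the tool's axes as they then stand; what a row does not reach is not made up. A row lasts 1/8 s, in which the tool goes at most 62.5 mm and 10.7 degrees, less where a joint would pass 70% of its speed; a pose out of reach is approached as far as the arm can. A call with a gripper value outside its range is refused whole. The fingers move at their own pace and stop on an object; "squeeze" is the grip in N (left out, the last holds). Time passes only in rows, so rows that do not move let the fingers close. It gives the time, the measured TCP pose, the force and the opening at its end, in the units of the state.
- r.get_state(): the state, without advancing time (a new reading comes with each control period).
- r.capture(name): name is "side" or "top" or "wrist"; returns the picture (384x512x3 uint8, red, green, blue); there is no depth.
- r.calibration(name): a dict with "K" (3x3 intrinsics, pixels), "dist_coeffs" ([k1, k2, p1, p2, k3] as OpenCV has them; the pictures are not rectified), "rvec" (rotation vector, rad) and "tvec" (3), from world to camera coordinates, as OpenCV has them; the wrist camera has in their place "tool_from_camera" (4x4, takes a point from camera to tool coordinates, whose origin is the TCP and whose axes are the flange's). Camera axes: x right, y down, z forward; pixel columns grow to the right and rows downward; lengths in m; the calibration is good to about 2 mm. A picture is of the moment at which its call begins: read the wrist's pose just before it. calibration takes no time and is no camera call.
- r.close_job(): hands the job in, once; it reports no verdict.
The state is a dict: "time_s": time; "joints": joint angles; "qd": joint speeds; "joint_torque": joint torques, N m; "tcp_pos": TCP position; "eef_rot": TCP orientation; "contact_force": force on the tool from outside, world axes, zero at the start; "moment": the same for the moment, N m; "gripper_width": finger opening in m.
Only numpy, scipy, OpenCV 4.12 (cv2) and the standard library are available. Lean on these libraries where they do the work, as an engineer would, in place of code of your own. Each camera call takes 0.05 s, during which the arm holds its last target.

## Working session

There is one attempt and no reset: what is moved stays moved. The work goes in short steps, Python scripts to look and compute and a tool call to move; the robot and the scene stay as the last step left them, time stands still between calls to the robot, and variables do not carry over. Pictures are saved under pics/ and viewed, and the job is handed in when it is done.

Besides the shell and the picture viewer there is one more tool, called after "Call:" in YAML: its name, and indented under it one key for each argument. servo_tool: Moves the arm, as the interface text tells. Its arguments: {"type":"object","properties":{"steps":{"type":"array","items":{"type":"array","items":{"type":"number"}}},"squeeze":{"type":"number"}},"required":["steps"]}

```bash
mkdir -p pics; ls
python3 - <<'E'
from plant import r
import cv2
s=r.get_state();print(s, r.pinch_z)
for n in ("side","top","wrist"):
    im=r.capture(n);cv2.imwrite(f"pics/{n}0.png",im[:,:,::-1]);c=r.calibration(n);print(n,c)
E
```

```text
pics
{'time_s': 0.0, 'joints': array([ 8.72112844e+01,  2.05929866e+01,  6.32781768e-01, -1.97118612e-02,
       -7.01339900e+01, -1.65065143e+01]), 'qd': array([ 0.01452298,  0.03102937, -0.00321177, -0.07289665,  0.10010675,
       -0.00734519]), 'joint_torque': array([-4.70285122e-04, -5.82717669e+01,  2.93054473e+01,  6.99723065e+00,
        6.97717478e-03, -1.59897422e-04]), 'tcp_pos': array([0.22290311, 0.63656728, 0.19629895]), 'eef_rot': array([ 1.79904422e+02, -8.99914385e-03, -1.93019361e+01]), 'contact_force': array([ 0.87628732, -0.35261508, -0.38915687]), 'moment': array([-0.01771547,  0.01645302,  0.00483137]), 'gripper_width': 0.08799070943414108} 0.0188
side {'K': array([[442.64030969,   0.        , 263.42670887],
       [  0.        , 442.64030969, 185.60845724],
       [  0.        ,   0.        ,   1.        ]]), 'dist_coeffs': array([-0.00098664,  0.        ,  0.        ,  0.        ,  0.        ]), 'rvec': array([ 2.07556715, -0.82865284,  0.44971524]), 'tvec': array([-0.36475123,  0.30491382,  0.95598745])}
top {'K': array([[434.34035048,   0.        , 248.02537
[... 225 characters left out ...]
, -2.15735479,  0.14905343]), 'tvec': array([0.01151051, 0.50083146, 1.2994779 ])}
wrist {'K': array([[340.36589125,   0.        , 252.02552869],
       [  0.        , 340.36589125, 194.92587139],
       [  0.        ,   0.        ,   1.        ]]), 'dist_coeffs': array([-0.08053157,  0.        ,  0.        ,  0.        ,  0.        ]), 'tool_from_camera': array([[ 3.84612040e-04, -9.55026023e-01, -2.96521747e-01,
         8.06609839e-02],
       [ 9.99999487e-01,  8.96096842e-05,  1.00846655e-03,
         1.10899508e-03],
       [-9.36540576e-04, -2.96521983e-01,  9.55025568e-01,
        -1.88080235e-01],
       [ 0.00000000e+00,  0.00000000e+00,  0.00000000e+00,
         1.00000000e+00]])}
```

View pics/side0.png

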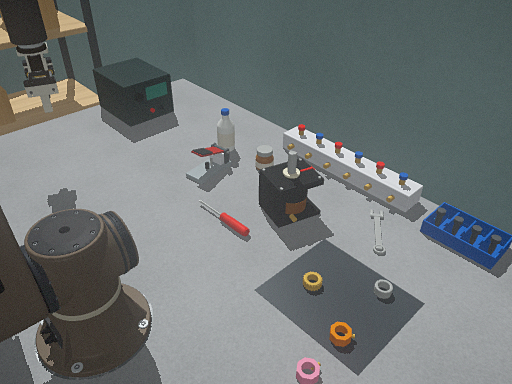

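View pics/top0.png

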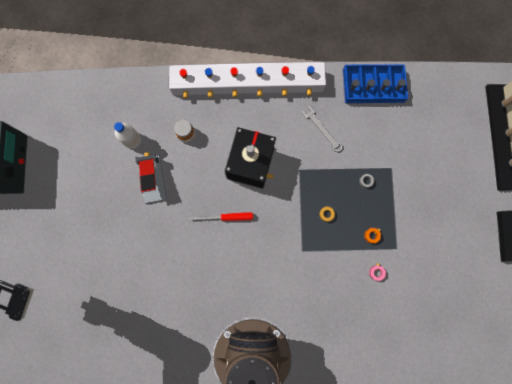

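View pics/wrist0.png

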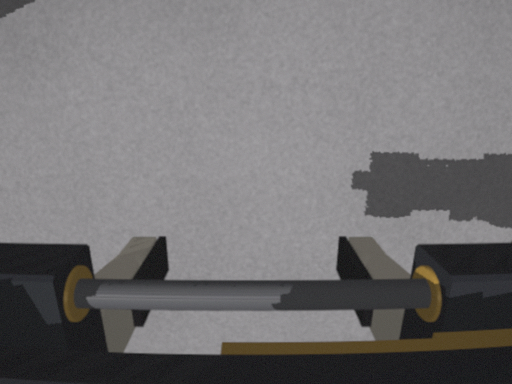

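```bash
cat > h.py <<'E'
import cv2, numpy as np
from plant import r
from scipy.spatial.transform import Rotation as Ro
def cam(n,st=None):
    c=r.calibration(n)
    if n!="wrist":
        R=cv2.Rodrigues(c["rvec"])[0]; t=c["tvec"]; return c["K"],c["dist_coeffs"],R.T,-R.T@t
    s=st or r.get_state()
    T=np.eye(4);T[:3,:3]=Ro.from_euler("xyz",s["eef_rot"],degrees=True).as_matrix();T[:3,3]=s["tcp_pos"]
    M=T@c["tool_from_camera"];return c["K"],c["dist_coeffs"],M[:3,:3],M[:3,3]
def ray(C,uv):
    K,d,R,o=C
    p=cv2.undistortPoints(np.array([[uv]],float),K,d)[0,0]
    v=R@np.array([p[0],p[1],1]);return o,v/np.linalg.norm(v)
def onz(C,uv,z):
    o,v=ray(C,uv);return o+v*(z-o[2])/v[2]
def proj(C,P):
    K,d,R,o=C
    return cv2.projectPoints(np.atleast_2d(P).astype(float),cv2.Rodrigues(R.T)[0],-R.T@o,K,d)[0][:,0]
def tri(C1,u1,C2,u2):
    o1,v1=ray(C1,u1);o2,v2=ray(C2,u2)
    A=np.array([v1,-v2]).T;x=np.linalg.lstsq(A,o2-o1,rcond=None)[0]
    a=o1+v1*x[0];b=o2+v2*x[1];return (a+b)/2,np.linalg.norm(a-b)
def crop(im,x,y,w,h,k,name):
    cv2.imwrite(name,cv2.resize(im[y:y+h,x:x+w,::-1],None,fx=k,fy=k,interpolation=cv2.INTER_CUBIC))
E
python3 - <<'E'
from h import *
im=cv2.imread("pics/top0.png")[:,:,::-1]
crop(im,120,110,160,110,5,"pics/topA.png")
crop(im,290,160,110,130,4.5,"pics/topB.png")
im=cv2.imread("pics/side0.png")[:,:,::-1]
crop(im,180,100,160,120,5,"pics/sideA.png")
E
```

```text
(no output)
```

View pics/topA.png

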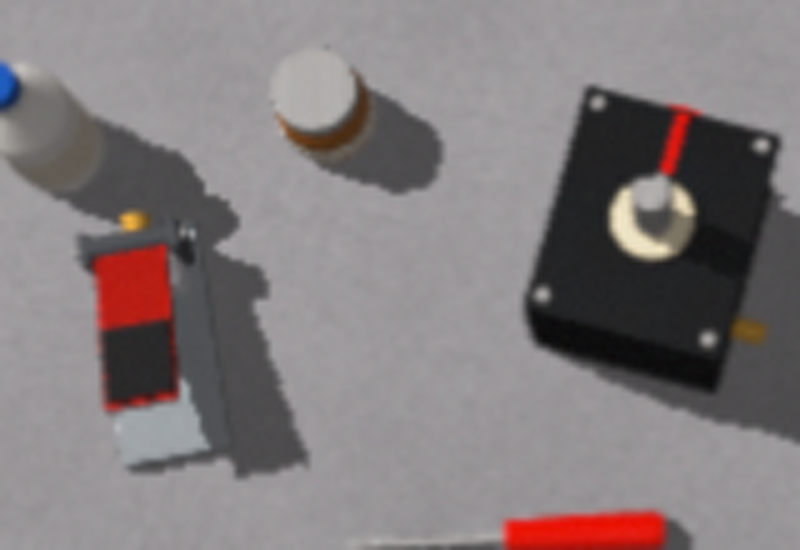

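View pics/topB.png

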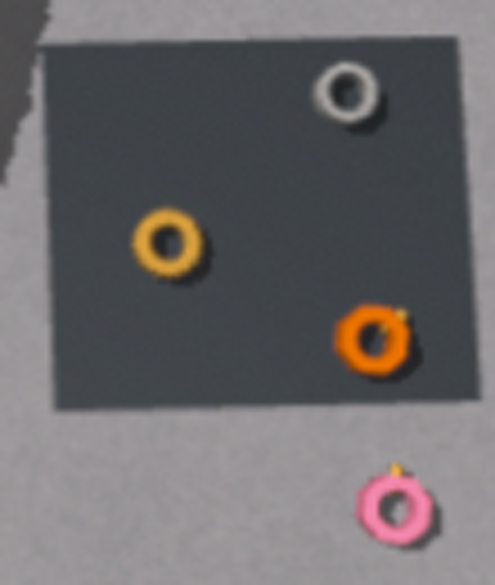

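View pics/sideA.png

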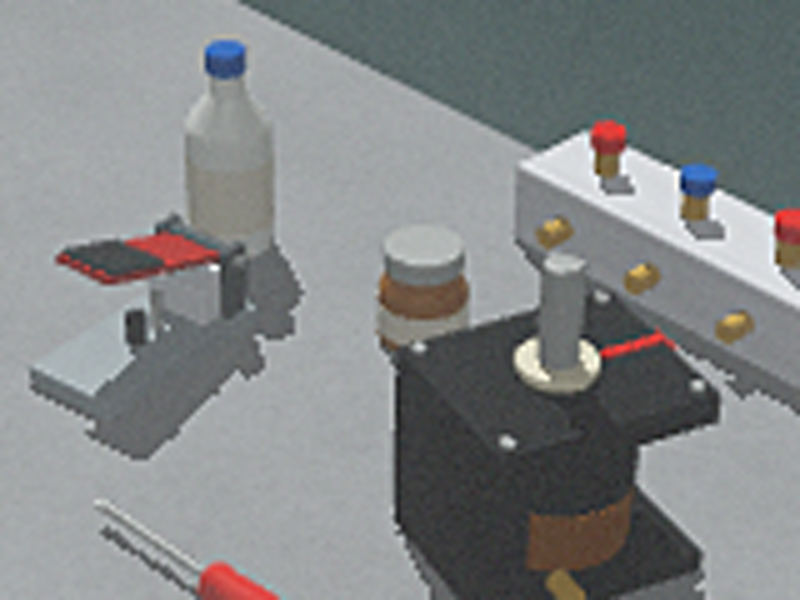

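Run:
```python
from h import *
np.set_printoptions(precision=4,suppress=True)
T=cam("top");S=cam("side")
top=cv2.imread("pics/top0.png");side=cv2.imread("pics/side0.png")
def mask(im,lo,hi,box):
    h=cv2.cvtColor(im,cv2.COLOR_BGR2HSV);m=cv2.inRange(h,np.array(lo),np.array(hi))
    z=np.zeros_like(m);x,y,w,hh=box;z[y:y+hh,x:x+w]=m[y:y+hh,x:x+w];return z
def cen(m):
    v,u=np.nonzero(m);return np.array([u.mean(),v.mean()]),len(u)
# pad
for u in [(148,182.4)]:
    print("pad top@.086",onz(T,u,.086)); print("pad tri",tri(T,u,S,(200,151.6)))
# pedal edges top: red
m=mask(top,(0,150,90),(8,255,255),(135,150,25,45));print("redped",cen(m))
# crop coords to px
c=lambda x,y:(120+x/5,110+y/5)
near=onz(T,c(143,405),.086+.007);
for n,p in dict(L1=(97,262),L2=(108,408),R1=(168,250),R2=(178,398)).items(): print(n,onz(T,c(*p),.07 if n[1]=='1' else .09))
# base plate near corners
for p in [(128,468),(215,452)]: print("base",onz(T,c(*p),.014))
# fixture
print("bush top",onz(T,c(651,218),.133))
m=mask(top,(20,20,140),(40,140,255),(235,140,30,30));print("cream",cen(m),onz(T,cen(m)[0],.133))
m=mask(side,(15,20,140),(40,140,255),(275,160,30,25));print("creamS",cen(m),onz(S,cen(m)[0],.133))
m=mask(top,(0,150,90),(8,255,255),(245,128,25,25))
v,u=np.nonzero(m);P=np.array([onz(T,(a,b),.127)[:2] for a,b in zip(u,v)]);print("strip",len(u),P.mean(0))
q=P-P.mean(0);w,V=np.linalg.eigh(q.T@q);print("dir",np.degrees(np.arctan2(V[1,1],V[0,1])),w)
m=mask(side,(0,150,90),(8,255,255),(298,160,25,20))
v,u=np.nonzero(m);P=np.array([onz(S,(a,b),.127)[:2] for a,b in zip(u,v)]);print("stripS",len(u),P.mean(0))
q=P-P.mean(0);w,V=np.linalg.eigh(q.T@q);print("dir",np.degrees(np.arctan2(V[1,1],V[0,1])),w)
for p in [(597,102),(763,145),(709,339),(543,293)]: print("bolt",onz(T,c(*p),.127))
# shaft top
print("shafttop",tri(T,c(652,190),S,(180+565/5,100+263/5)))
# collar
m=mask(top,(5,190,150),(14,255,255),(360,222,30,30));print(cen(m));print("collar",onz(T,cen(m)[0],.022))
m2=mask(side,(5,190,120),(16,255,255),(322,315,40,35));print(cen(m2));print("collarS",onz(S,cen(m2)[0],.018))
b=lambda x,y:(290+x/4.5,160+y/4.5)
print("screw top",onz(T,b(402,314),.014), "cent",onz(T,b(372,341),.024))
```

```text
pad top@.086 [0.5328 0.3015 0.086 ]
pad tri (array([0.5296, 0.3035, 0.0864]), np.float64(0.007590604370479266))
redped (array([146.342 , 168.6537]), 231)
L1 [0.5987 0.3334 0.07  ]
L2 [0.5045 0.3194 0.09  ]
R1 [0.6052 0.2894 0.07  ]
R2 [0.5097 0.2771 0.09  ]
base [0.4782 0.3257 0.014 ]
base [0.4873 0.2703 0.014 ]
bush top [ 0.6028 -0.0075  0.133 ]
cream (array([248.21, 154.63]), 100) [ 0.5998 -0.0016  0.133 ]
creamS (array([290.6076, 172.7215]), 79) [ 0.598  -0.0107  0.133 ]
strip 49 [ 0.6531 -0.0214]
dir 164.89113496240532 [0.0005 0.0071]
stripS 21 [ 0.6531 -0.0204]
dir 164.40245959432565 [0.0001 0.0032]
bolt [0.6752 0.023  0.127 ]
bolt [ 0.6469 -0.0739  0.127 ]
bolt [ 0.5318 -0.0396  0.127 ]
bolt [0.5609 0.056  0.127 ]
shafttop (array([ 0.6037, -0.0088,  0.1944]), np.float64(0.000748309222433939))
(array([371.194 , 234.9254]), 67)
collar [ 0.3657 -0.376   0.022 ]
(array([340.8611, 331.4907]), 108)
collarS [ 0.3675 -0.3803  0.018 ]
screw top [ 0.3814 -0.4047  0.014 ] cent [ 0.3628 -0.3799  0.024 ]
```

```bash
cat >> h.py <<'E'
def d(target,yaw=None):
    s=r.get_state();R=Ro.from_euler("xyz",s["eef_rot"],degrees=True).as_matrix()
    print("t",s["time_s"],"pos",s["tcp_pos"].round(4),"rot",s["eef_rot"].round(2),"F",s["contact_force"].round(1),"w",round(s["gripper_width"],4))
    print("tool cm",(R.T@(np.array(target)-s["tcp_pos"])*100).round(2), "spin", None if yaw is None else round((s["eef_rot"][2]-yaw+180)%360-180,2))
E
python3 - <<'E'
from h import *
d([.528,.302,.15],8)
T=cam("top")
print(onz(T,(122,128),.15),onz(T,(184,130),.07))
E
```

```text
t 0.15 pos [0.223  0.6367 0.1965] rot [ 1.7993e+02 -1.0000e-02 -1.9300e+01] F [0.3 1.  0.1] w 0.0878
tool cm [39.85 21.5   4.69] spin -27.3
[0.68481434 0.36662063 0.15      ] [0.69809014 0.19613268 0.07      ]
```

Call:
servo_tool:
  steps:
    - [8, 5, 2.7, 0, 0]
    - [6, 5, 2.7, 0, 0]
    - [4, 5, 2.7, 0, 0]
    - [2, 5, 2.7, 0, 0]
    - [0, 5, 2.7, 0, 0]
    - [0, 5, 2.7, 0, 0]
    - [0, 5, 2.7, 0, 0]
    - [0, 4.8, 2.6, 0, 0]

```text
time_s: 1.15
tcp_pos: [0.5286, 0.301, 0.1972]
eef_rot: [180.0, 0.0, -19.3]
contact_force: [1.8, 1.4, -0.1]
gripper_width: 0.0155
```

Call:
servo_tool:
  steps:
    - [0, 0, 0, 1.5, -9]
    - [0, 0, 0, 1.5, -9]
    - [0, 0, 0, 0, -9]
    - [0, 0, 0, 0, 0]

```text
time_s: 1.65
tcp_pos: [0.5276, 0.3024, 0.1669]
eef_rot: [180.0, 0.0, 7.6]
contact_force: [0.8, 0.1, 0.4]
gripper_width: 0.0003
```

Run:
```python
from h import *
d([.530,.302,.095],8)
im=r.capture("wrist");crop(im,0,0,512,384,1.5,"pics/w1.png")
im=r.capture("side");crop(im,150,60,200,150,4,"pics/s1.png")
```

```text
t 1.65 pos [0.5276 0.3024 0.1669] rot [1.7997e+02 3.0000e-02 7.6300e+00] F [0.8 0.1 0.4] w 0.0003
tool cm [0.24 0.07 7.19] spin -0.37
```

View pics/w1.png

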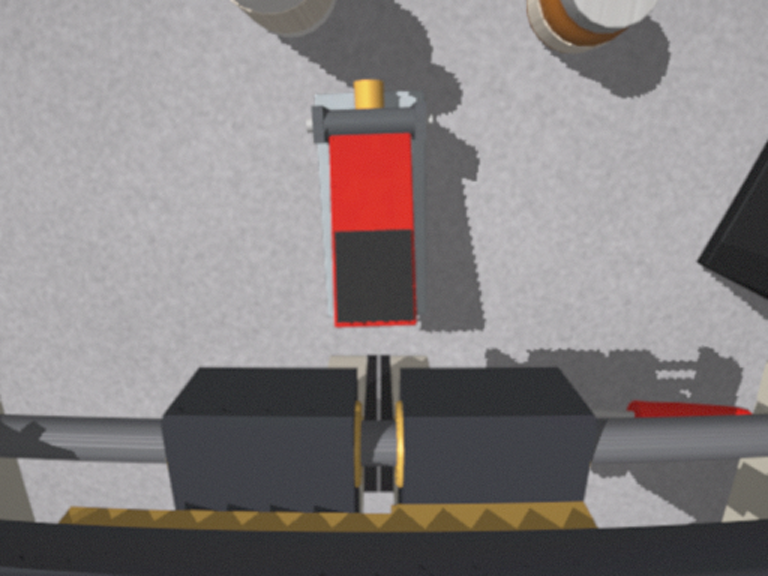

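View pics/s1.png

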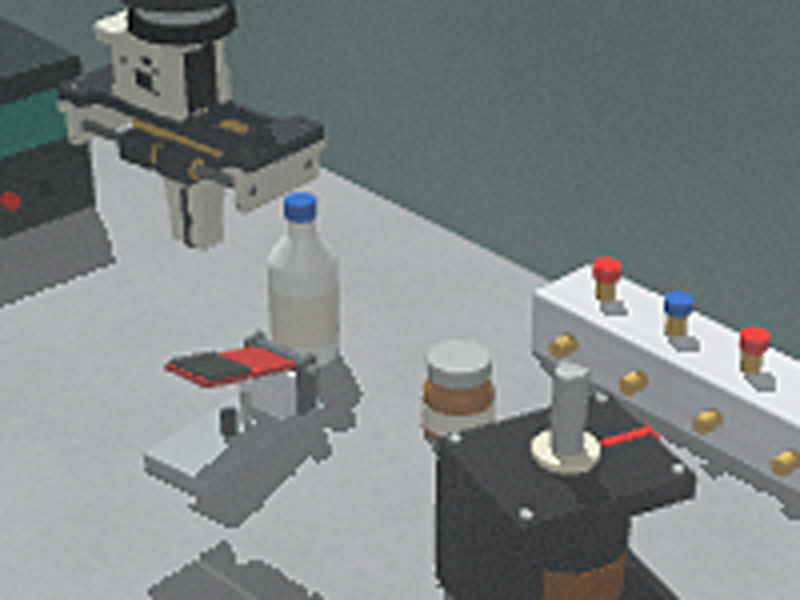

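Run:
```python
from h import *
C=cam("wrist");p=onz(C,(375/1.5,278/1.5),.086);print(p,onz(C,(335/1.5,327/1.5),.09),onz(C,(330/1.5,135/1.5),.063))
d(p)
```

```text
[0.53225551 0.30364588 0.086     ] [0.50239248 0.32218889 0.09      ] [0.60386309 0.3381323  0.063     ]
t 1.75 pos [0.5277 0.3027 0.1673] rot [-180.    -0.     7.5] F [-0.5  0.   0.4] w 0.0003
tool cm [ 0.46 -0.04  8.13] spin None
```

Call:
servo_tool:
  steps:
    - [0, 0.1, 0, 4, 0]
    - [0, 0, 0, 3.5, 0]
    - [0, 0, 0, 0.5, 0]
    - [0, 0, 0, 0.5, 0]
    - [0, 0, 0, 0.5, 0]
    - [0, 0, 0, 0.5, 0]
    - [0, 0, 0, 0.5, 0]
    - [0, 0, 0, 0, 0]

```text
time_s: 2.75
tcp_pos: [0.5285, 0.3025, 0.0669]
eef_rot: [180.0, 0.0, 7.7]
contact_force: [-0.3, 0.5, -0.3]
gripper_width: 0.0002
```

Run:
```python
from h import *
d([.528,.302,.06])
im=r.capture("side");crop(im,150,60,200,150,4,"pics/s2.png")
im=r.capture("wrist");crop(im,100,30,300,300,2,"pics/w2.png")
```

```text
t 2.75 pos [0.5285 0.3025 0.0669] rot [1.7998e+02 3.0000e-02 7.6900e+00] F [-0.3  0.5 -0.3] w 0.0002
tool cm [-0.05  0.04  0.69] spin None
```

View pics/s2.png

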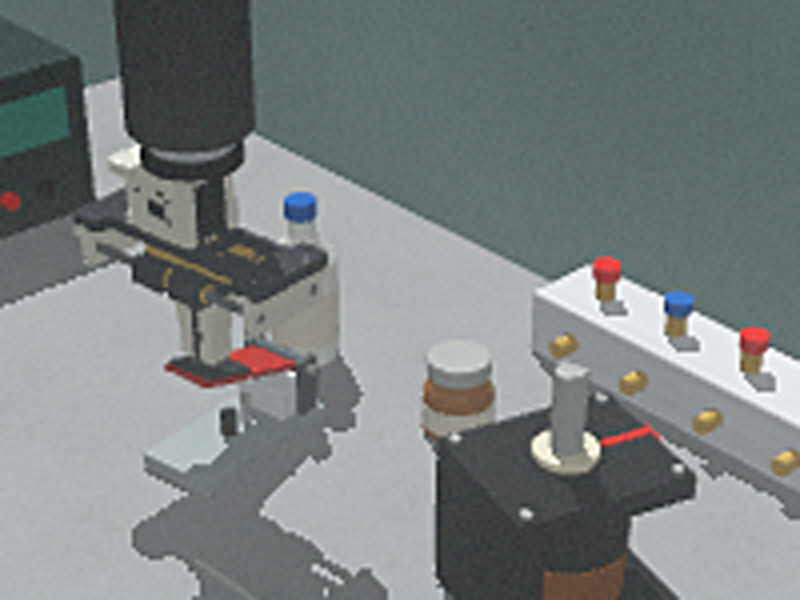

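View pics/w2.png

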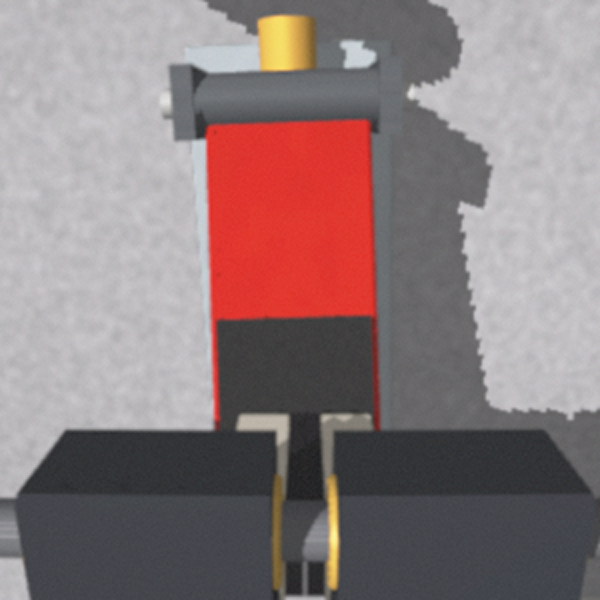

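Run:
```python
from h import *
S=cam("side")
for P in ([.5285,.3025,.067],[.532,.3036,.086],[.526,.3025,.061]):
    q=proj(S,P)[0];print(q,((q-[150,60])*4).round())
```

```text
[201.53711402 157.03670071] [206. 388.]
[201.8400408  151.34545877] [207. 365.]
[201.02116952 158.93586755] [204. 396.]
```

```bash
python3 - <<'E'
from h import *
print(cam("side")[3])
C=cam("wrist")
c=lambda x,y:(100+x/2,30+y/2)
print("bound@.079",onz(C,c(295,318),.079),"@.061",onz(C,c(295,318),.061))
a,b=c(217,318),c(375,318)
for z in(.079,.07,.061): print(z,"width",np.linalg.norm(onz(C,a,z)-onz(C,b,z)))
print(tri(C,c(217,318),cam("side"),(150+118/4,60+350/4)))
E
python3 - <<'E'
import cv2
a=cv2.imread("pics/s1.png");b=cv2.imread("pics/s2.png")
v=cv2.vconcat([a[320:480,120:380],b[320:480,120:380]])
cv2.imwrite("pics/cmp.png",cv2.resize(v,None,fx=1.8,fy=1.8))
E
```

```text
[-0.16457551 -0.66948011  0.81525406]
bound@.079 [0.5569438  0.30776492 0.079     ] @.061 [0.55170657 0.30729507 0.061     ]
0.079 width 0.04269674187162644
0.07 width 0.04487492376237602
0.061 width 0.04705310565312559
(array([0.52359627, 0.3531396 , 0.07141405]), np.float64(0.07081436562107912))
```

View pics/cmp.png

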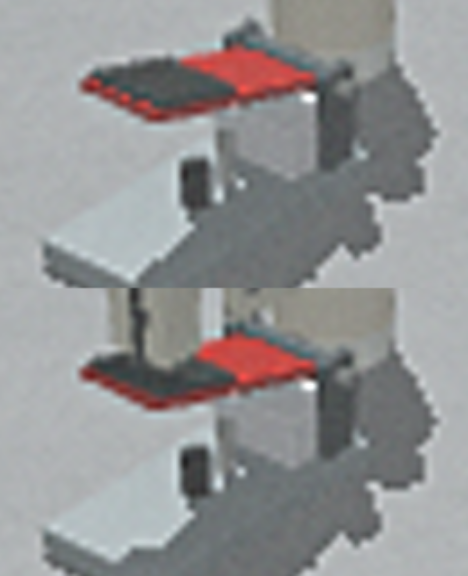

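Run:
```python
from h import *
S=cam("side")
for P in ([.5276,.3024,.167],[.5276,.3024,.186],[.528,.302,.086]):
    q=proj(S,P)[0];print(q,((q-[150,60])*4).round())
print(r.get_state()["joints"])
im=cv2.imread("pics/s1.png");cv2.imwrite("pics/s1c.png",cv2.resize(im[160:280,130:270],None,fx=4,fy=4))
```

```text
[199.28048    129.02477686] [197. 276.]
[198.87089046 123.39847584] [195. 254.]
[201.13393409 151.99652233] [205. 368.]
[ 4.81461082e+01  2.08141478e+01 -1.73520235e+01  4.92348388e-03
 -5.18323812e+01  4.95499846e+01]
```

View pics/s1c.png

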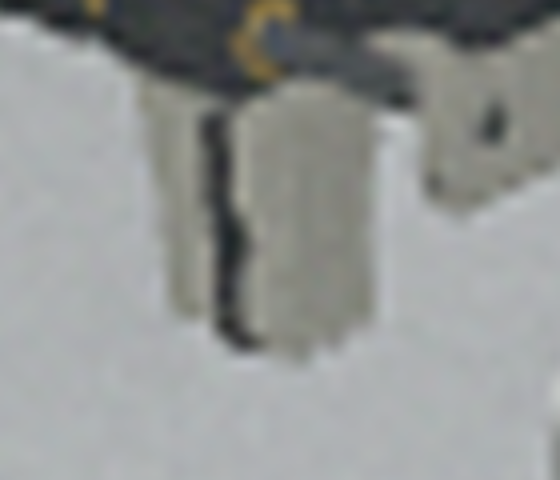

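Run:
```python
from h import *
c=r.calibration("wrist");M=np.linalg.inv(c["tool_from_camera"])
for z in (0,-.0188,-.025):
  for x in (0,.0095):
    P=np.array([[x,0,z]]);print(x,z,cv2.projectPoints(P,cv2.Rodrigues(M[:3,:3])[0],M[:3,3],c["K"],c["dist_coeffs"])[0].ravel())
im=r.capture("wrist");crop(im,180,200,160,150,5,"pics/w3.png");d([0,0,0])
```

```text
Traceback (most recent call last):
cv2.error: OpenCV(4.12.0) /io/opencv/modules/calib3d/src/calibration_base.cpp:1490: error: (-215:Assertion failed) npoints >= 0 && (depth == CV_32F || depth == CV_64F) in function 'projectPoints'
```

Run:
```python
from h import *
c=r.calibration("wrist");M=np.linalg.inv(c["tool_from_camera"])
for z in (0,-.0188,-.025):
  for x in (0.,.0095):
    P=np.array([[x,0,z]],float);print(x,z,cv2.projectPoints(P,cv2.Rodrigues(M[:3,:3].copy())[0],M[:3,3].copy(),c["K"],c["dist_coeffs"])[0].ravel())
im=r.capture("wrist");crop(im,180,200,160,150,4,"pics/w3.png");d([0,0,0])
```

```text
0.0 0 [249.91570238 229.49952481]
0.0095 0 [249.89101777 214.61487111]
0.0 -0.0188 [249.73356015 243.0445906 ]
0.0095 -0.0188 [249.70285482 226.9358013 ]
0.0 -0.025 [249.66573371 248.09664672]
0.0095 -0.025 [249.63259084 231.54325179]
t 2.9 pos [0.5288 0.3028 0.0674] rot [-1.80e+02 -2.00e-02  7.71e+00] F [ 0.2  0.6 -0.3] w 0.0006
tool cm [-56.47  22.92   6.73] spin None
```

View pics/w3.png

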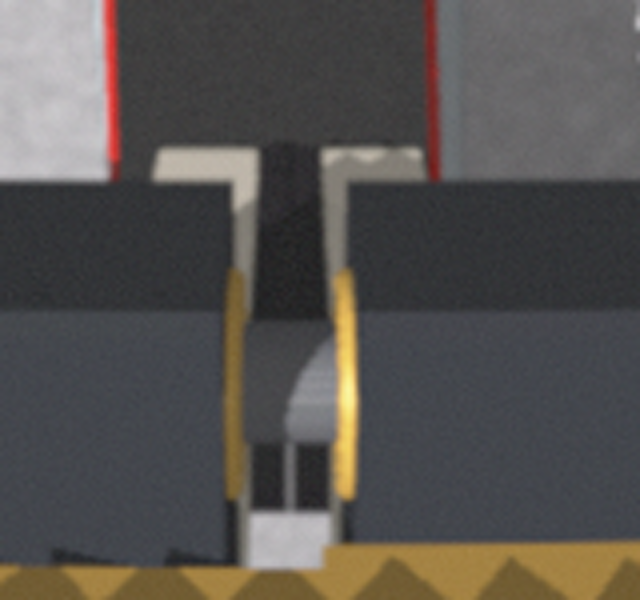

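Call:
servo_tool:
  steps:
    - [0, 0, 0, 0.3, 0]
    - [0, 0, 0, 0.3, 0]
    - [0, 0, 0, 0, 0]

```text
time_s: 3.28
tcp_pos: [0.5286, 0.3027, 0.0612]
eef_rot: [180.0, 0.0, 7.7]
contact_force: [-0.1, -0.3, 1.8]
gripper_width: 0.0005
```

Call:
servo_tool:
  steps:
    - [0, 0, 0, 0.3, 0]
    - [0, 0, 0, 0.3, 0]
    - [0, 0, 0, 0, 0]

```text
time_s: 3.65
tcp_pos: [0.5286, 0.3027, 0.0551]
eef_rot: [180.0, 0.0, 7.7]
contact_force: [-0.6, 0.4, 3.2]
gripper_width: 0.0006
```

Call:
servo_tool:
  steps:
    - [0, 0, 0, 0.4, 0]
    - [0, 0, 0, 0.4, 0]
    - [0, 0, 0, 0.4, 0]
    - [0, 0, 0, 0.3, 0]
    - [0, 0, 0, 0, 0]

```text
time_s: 4.28
tcp_pos: [0.5283, 0.3025, 0.0399]
eef_rot: [180.0, 0.0, 7.7]
contact_force: [-4.2, 0.1, 5.8]
gripper_width: 0.0008
```

Call:
servo_tool:
  steps:
    - [0, 0, 0, 0.2, 0]
    - [0, 0, 0, 0.2, 0]
    - [0, 0, 0, 0, 0]

```text
time_s: 4.65
tcp_pos: [0.5282, 0.3025, 0.0361]
eef_rot: [180.0, 0.0, 7.7]
contact_force: [-3.8, 0.1, 5.7]
gripper_width: 0.0003
```

Call:
servo_tool:
  steps:
    - [0, 0, 0, 0.15, 0]
    - [0, 0, 0, 0, 0]

```text
time_s: 4.9
tcp_pos: [0.5282, 0.3024, 0.0346]
eef_rot: [180.0, 0.0, 7.7]
contact_force: [-4.5, -0.1, 6.0]
gripper_width: 0.0005
```

Call:
servo_tool:
  steps:
    - [0, 0, 0, 0.15, 0]
    - [0, 0, 0, 0.1, 0]
    - [0, 0, 0, 0, 0]

```text
time_s: 5.28
tcp_pos: [0.528, 0.3025, 0.0322]
eef_rot: [180.0, 0.1, 7.7]
contact_force: [-4.6, -0.5, 7.6]
gripper_width: 0.0003
```

Call:
servo_tool:
  steps:
    - [0, 0, 0, 0.1, 0]
    - [0, 0, 0, 0.1, 0]
    - [0, 0, 0, 0, 0]

```text
time_s: 5.65
tcp_pos: [0.5281, 0.3025, 0.0316]
eef_rot: [180.0, 0.0, 7.7]
contact_force: [-9.2, -2.5, 17.4]
gripper_width: 0.0004
```

Call:
servo_tool:
  steps:
    - [0, 0, 0, 0, 0]
    - [0, 0, 0, 0, 0]
    - [0, 0, 0, 0, 0]
    - [0, 0, 0, 0, 0]

```text
time_s: 6.15
tcp_pos: [0.5281, 0.3025, 0.0316]
eef_rot: [180.0, 0.0, 7.7]
contact_force: [-9.2, -1.1, 17.9]
gripper_width: 0.0007
```

Run:
```python
from h import *
d([.528,.302,.06])
im=r.capture("side");crop(im,180,110,100,80,7,"pics/s3.png")
```

```text
t 6.15 pos [0.5281 0.3025 0.0316] rot [1.7998e+02 2.0000e-02 7.7300e+00] F [-9.2 -1.1 17.9] w 0.0007
tool cm [-0.02  0.05 -2.84] spin None
```

View pics/s3.png

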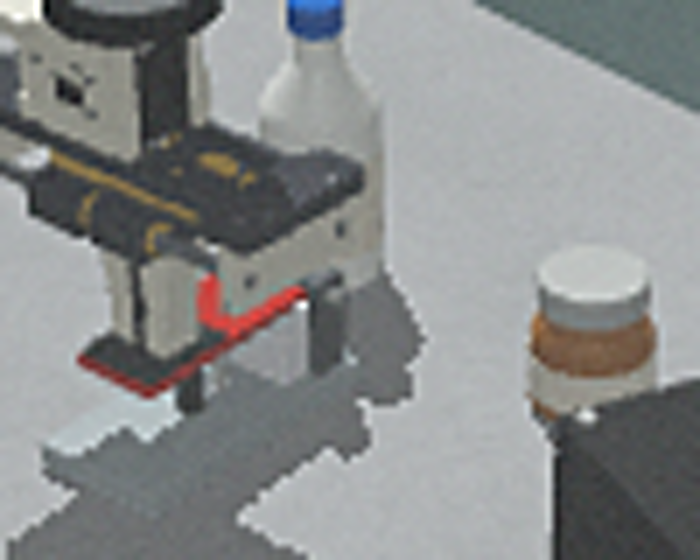

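Call:
servo_tool:
  steps:
    - [0, 0, 0, -3, 0]
    - [0, 0, 0, -5, 7.8]
    - [0, 0, 0, -6, 7.8]
    - [0, 0, 0, -6, 7.8]
    - [0, 0, 0, -2, 0]
    - [0, 0, 0, 0, 0]

```text
time_s: 6.95
tcp_pos: [0.5296, 0.3034, 0.252]
eef_rot: [-179.8, -0.1, -15.7]
contact_force: [-0.3, -0.9, -1.1]
gripper_width: 0.0007
```

Run:
```python
from h import *
d([.572,0,.25],-15.5)
im=r.capture("side");crop(im,180,90,100,80,7,"pics/s4.png")
```

```text
t 6.95 pos [0.5296 0.3034 0.252 ] rot [-1.798e+02 -1.200e-01 -1.570e+01] F [-0.3 -0.9 -1.1] w 0.0007
tool cm [12.29 28.06  0.13] spin -0.2
```

View pics/s4.png

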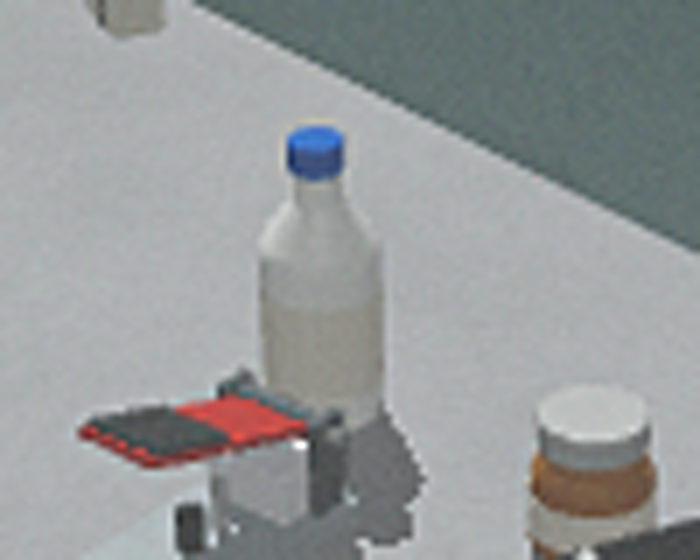

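Pedal released and back up after the press. Now to the fixture, opening the fingers.

Call:
servo_tool:
  steps:
    - [2, 2, 4.68, 0, 0]
    - [4, 2, 4.68, 0, 0]
    - [5, 2, 4.68, 0, 0]
    - [5, 2, 4.68, 0, 0]
    - [5, 2, 4.68, 0, 0]
    - [5, 2, 4.68, 0, 0]
    - [5, 0, 0, 0, 0]

```text
time_s: 7.88
tcp_pos: [0.5675, -0.0032, 0.2481]
eef_rot: [179.9, 0.2, -15.9]
contact_force: [-0.3, 0.6, -0.2]
gripper_width: 0.0499
```

Run:
```python
from h import *
d([.604,-.0085,.25],-15.5)
im=r.capture("wrist");cv2.imwrite("pics/w4raw.png",im[:,:,::-1]);crop(im,0,0,512,384,1.5,"pics/w4.png");crop(im,190,130,120,120,5,"pics/w4c.png")
```

```text
t 7.875 pos [ 0.5675 -0.0032  0.2481] rot [ 1.7989e+02  1.6000e-01 -1.5920e+01] F [-0.3  0.6 -0.2] w 0.0499
tool cm [ 3.65 -0.49 -0.2 ] spin -0.42
```

View pics/w4.png

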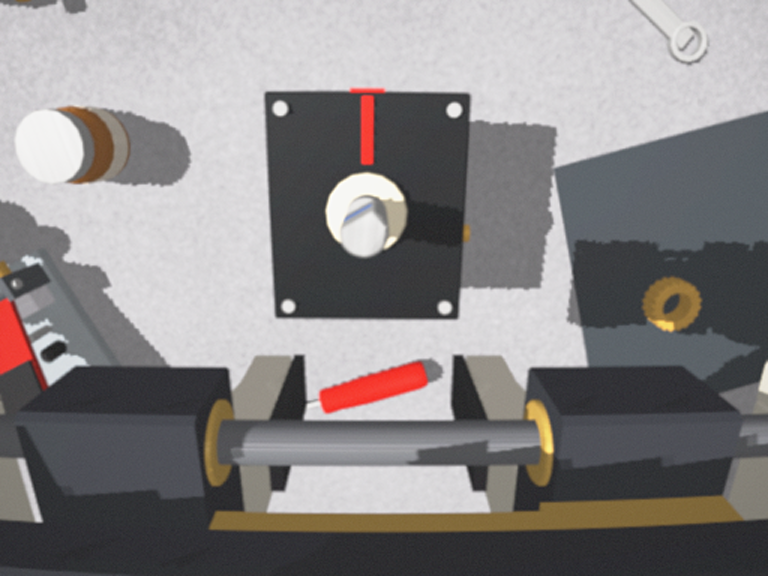

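View pics/w4c.png

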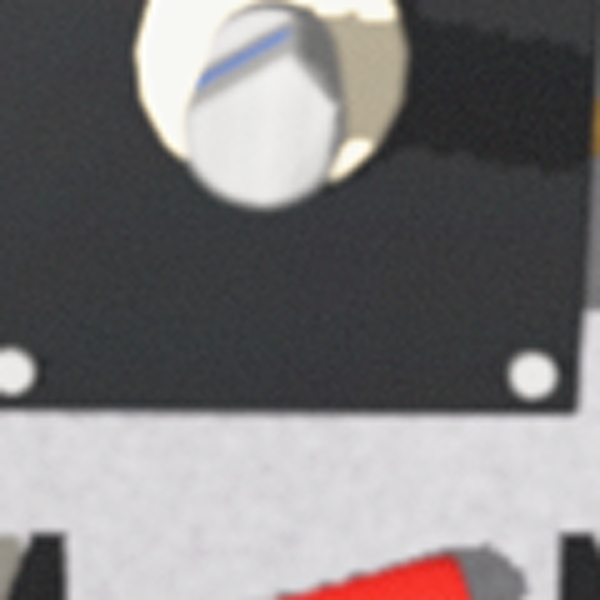

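Run:
```python
from h import *
C=cam("wrist");im=cv2.imread("pics/w4raw.png");hs=cv2.cvtColor(im,cv2.COLOR_BGR2HSV)
def pts(lo,hi,box,z):
    x,y,w,h=box;m=cv2.inRange(hs[y:y+h,x:x+w],np.array(lo),np.array(hi));v,u=np.nonzero(m)
    P=np.array([onz(C,(a+x,b+y),z)[:2] for a,b in zip(u,v)])
    vx,vy,cx,cy=cv2.fitLine(P.astype(np.float32),cv2.DIST_L2,0,1e-5,1e-5).ravel()
    e=P@[vx,vy];return len(P),np.array([cx,cy]),np.degrees(np.arctan2(vy,vx)),e.max()-e.min()
print("blue",pts((100,60,60),(130,255,255),(225,130,30,30),.174))
print("strip",pts((0,150,90),(8,255,255),(236,64,16,46),.125))
b=[onz(C,(u/1.5,v/1.5),.127) for u,v in [(280,108),(454,110),(445,308),(288,306)]]
b=np.array(b);print("bolts mean",b.mean(0));
for i,j in((3,0),(2,1)): print(np.degrees(np.arctan2(*(b[j]-b[i])[[1,0]])))
for i,j in((1,0),(2,3)): print(np.degrees(np.arctan2(*(b[j]-b[i])[[1,0]]))-90)
cx=lambda x,y:(190+x/5,130+y/5)
# shaft top face circle: left/bottom edges of disk
print("bush ctr",onz(C,(366/1.5,212/1.5),.133))
print("top L,R,B",[onz(C,cx(*p),.195).round(4) for p in[(187,135),(338,130),(262,209)]])
print("flat edge top",[onz(C,cx(*p),.195).round(4) for p in[(195,104),(290,55)]])
```

```text
blue (31, array([ 0.6109832 , -0.00467813], dtype=float32), np.float32(-76.457825), np.float64(0.014601780081808291))
strip (373, array([ 0.6492111 , -0.01974418], dtype=float32), np.float32(-16.598011), np.float64(0.038341538679934284))
bolts mean [ 0.60244069 -0.00612969  0.127     ]
-16.4070824423585
-16.262709349801153
-16.548687498611812
-16.660489834030315
bush ctr [ 0.6038542 -0.0062226  0.133    ]
top L,R,B [array([0.6048, 0.0046, 0.195 ]), array([ 0.5995, -0.0164,  0.195 ]), array([ 0.5913, -0.0027,  0.195 ])]
flat edge top [array([0.6088, 0.0022, 0.195 ]), array([ 0.6118, -0.0128,  0.195 ])]
```

Call:
servo_tool:
  steps:
    - [5, 0.5, -0.1, -0.5, 10.2]
    - [5, 0, 0, 0, 10.2]
    - [5, 0, 0, 0, 10.2]
    - [5, 0, 0, 0, 10.2]
    - [5, 0, 0, 0, 10.2]
    - [5, 0, 0, 0, 10.2]
    - [5, 0, 0, 0, 0]

```text
time_s: 8.8
tcp_pos: [0.5729, 0.0006, 0.2542]
eef_rot: [179.9, 0.0, -76.8]
contact_force: [-0.3, -0.3, 0.0]
gripper_width: 0.05
```

Run:
```python
from h import *
d([.6015,-.007,.205],-77)
```

```text
t 8.8 pos [0.5729 0.0006 0.2542] rot [ 1.7991e+02  1.0000e-02 -7.6760e+01] F [-0.3 -0.3  0. ] w 0.05
tool cm [ 1.39 -2.61  4.91] spin 0.24
```

Call:
servo_tool:
  steps:
    - [5, 1.4, -2.6, 0, 0]
    - [5, 0, 0, 4.9, 0]
    - [5, 0, 0, 0, 0]

```text
time_s: 9.18
tcp_pos: [0.5991, -0.008, 0.2021]
eef_rot: [179.5, 0.0, -76.7]
contact_force: [-0.9, 0.6, -0.3]
gripper_width: 0.0499
```

Run:
```python
from h import *
d([.6015,-.007,.205],-77)
im=r.capture("wrist");cv2.imwrite("pics/w5raw.png",im[:,:,::-1]);crop(im,150,100,220,200,3.6,"pics/w5.png")
```

```text
t 9.175 pos [ 0.5991 -0.008   0.2021] rot [ 1.7953e+02  4.0000e-02 -7.6690e+01] F [-0.9  0.6 -0.3] w 0.0499
tool cm [-0.05 -0.26 -0.29] spin 0.31
```

View pics/w5.png

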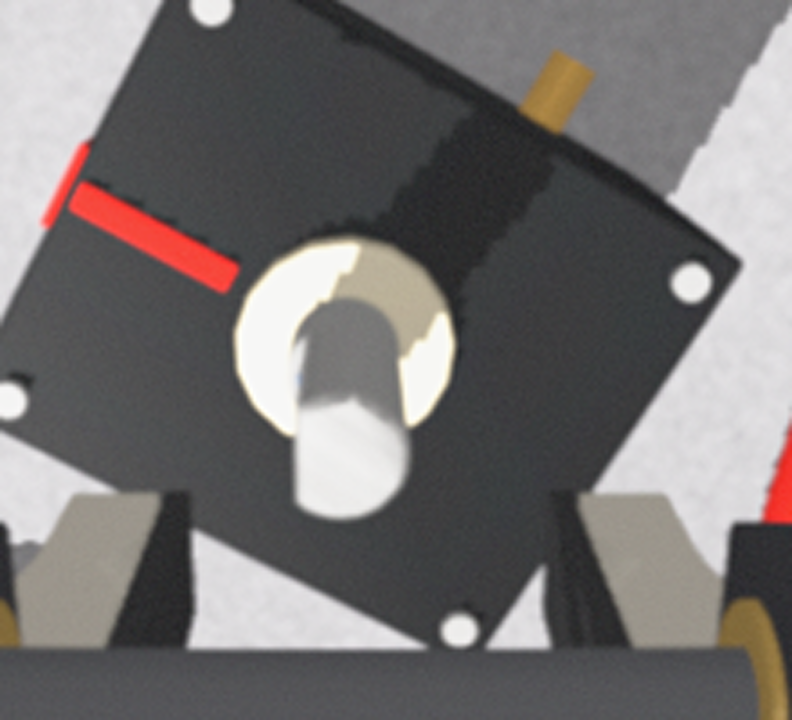

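Run:
```python
from h import *
c=r.calibration("wrist");M=c["tool_from_camera"];C=(c["K"],c["dist_coeffs"],M[:3,:3],M[:3,3])
p=lambda x,y:(150+x/3.6,100+y/3.6)
for z in(-.025,-.0285): print("finger front",[onz(C,p(x,492),z).round(4) for x in(190,550)])
for q in[(352,462),(296,470),(408,462),(350,518)]: print(q,onz(C,p(*q),.2025-.195).round(4))
```

```text
finger front [array([ 0.0082, -0.0252, -0.025 ]), array([ 0.0082,  0.0271, -0.025 ])]
finger front [array([ 0.0097, -0.0247, -0.0285]), array([ 0.0097,  0.0265, -0.0285])]
(352, 462) [-0.0008 -0.0021  0.0075]
(296, 470) [-0.0023 -0.0118  0.0075]
(408, 462) [-0.0008  0.0076  0.0075]
(350, 518) [-0.0114 -0.0025  0.0075]
```

Call:
servo_tool:
  steps:
    - [5, 0, -0.3, 0, 0]
    - [5, 0, 0, 3.5, 0]
    - [5, 0, 0, 3.5, 0]
    - [5, 0, 0, 0, 0]

```text
time_s: 9.72
tcp_pos: [0.6039, -0.0075, 0.1356]
eef_rot: [179.9, -0.0, -76.8]
contact_force: [-0.4, -0.2, 1.1]
gripper_width: 0.0498
```

Run:
```python
from h import *
d([.6015,-.007,.1315],-77)
im=r.capture("wrist");crop(im,150,100,220,200,3.6,"pics/w6.png")
im=r.capture("side");crop(im,240,100,110,110,6,"pics/s6.png")
```

```text
t 9.725 pos [ 0.6039 -0.0075  0.1356] rot [179.85  -0.   -76.85] F [-0.4 -0.2  1.1] w 0.0498
tool cm [-0.1   0.22  0.41] spin 0.15
```

View pics/w6.png

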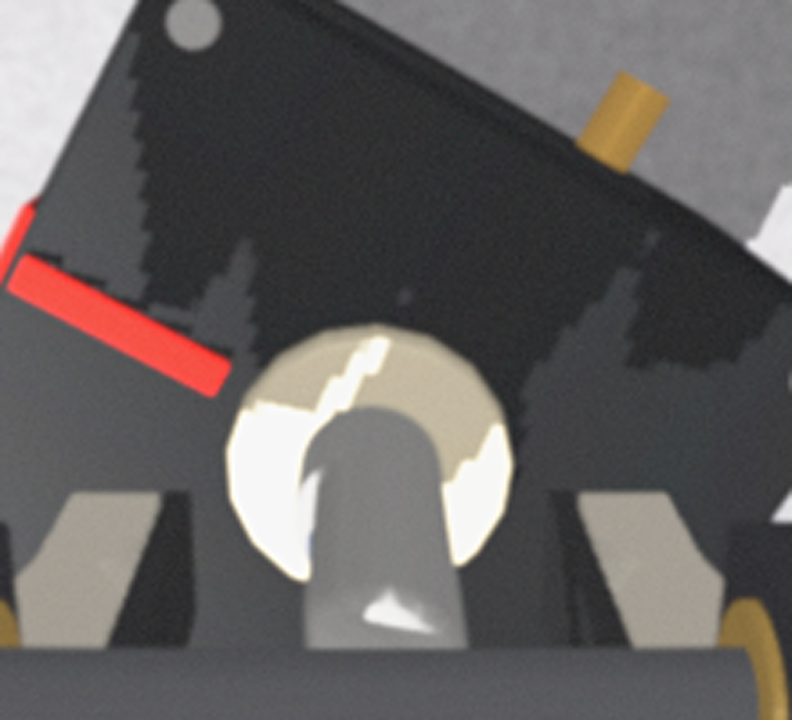

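View pics/s6.png

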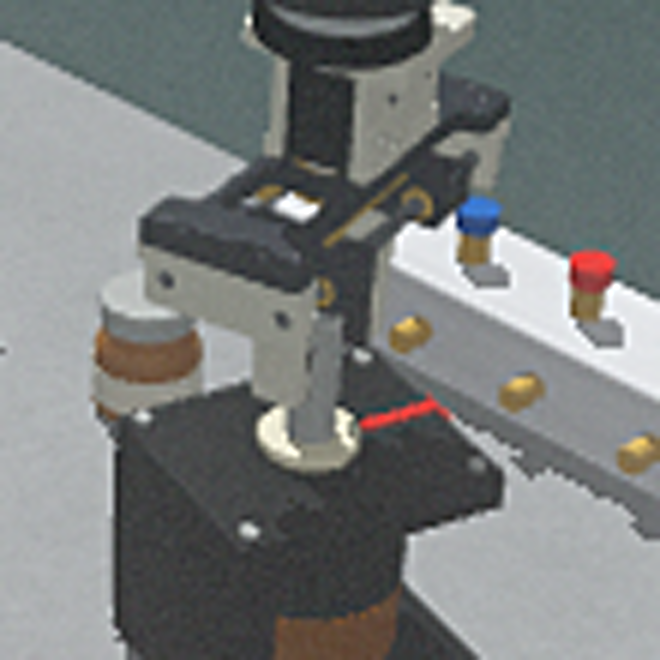

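Call:
servo_tool:
  steps:
    - [4, 0, 0.12, 0.3, 0]
    - [2.5, 0, 0, 0, 0]
    - [1.5, 0, 0, 0, 0]
    - [1.5, 0, 0, 0, 0]
    - [1.5, 0, 0, 0, 0]
  squeeze: 10

```text
time_s: 10.45
tcp_pos: [0.6017, -0.0083, 0.1335]
eef_rot: [179.8, -0.0, -76.9]
contact_force: [-7.2, 0.6, 6.3]
gripper_width: 0.0197
```

Call:
servo_tool:
  steps:
    - [1.5, 0, 0, 0, 0]
    - [1.5, 0, 0, 0, 0]
  squeeze: 40

```text
time_s: 10.7
tcp_pos: [0.6018, -0.0083, 0.1335]
eef_rot: [179.8, -0.0, -76.9]
contact_force: [-7.7, -0.8, 5.7]
gripper_width: 0.0194
```

Call:
servo_tool:
  steps:
    - [1.5, -0.02, 0, 0, 5]
    - [1.5, -0.02, 0, 0, 5]
    - [1.5, -0.02, 0, 0, 5]
    - [1.5, -0.02, 0, 0, 5]
    - [1.5, -0.02, 0, 0, 5]
    - [1.5, -0.02, 0, 0, 4.5]
    - [1.5, 0, 0, 0, 0]
    - [1.5, 0, 0, 0, 0]

```text
time_s: 11.7
tcp_pos: [0.601, -0.0073, 0.1335]
eef_rot: [179.8, -0.1, -106.4]
contact_force: [-9.4, -0.3, 7.6]
gripper_width: 0.0197
```

Run:
```python
from h import *
d([.6015,-.007,.1315],-106.4)
im=r.capture("wrist");crop(im,150,100,220,200,3.6,"pics/w7.png")
```

```text
t 11.7 pos [ 0.601  -0.0073  0.1335] rot [ 1.7979e+02 -1.2000e-01 -1.0643e+02] F [-9.4 -0.3  7.6] w 0.0197
tool cm [-0.05 -0.04  0.2 ] spin -0.03
```

View pics/w7.png

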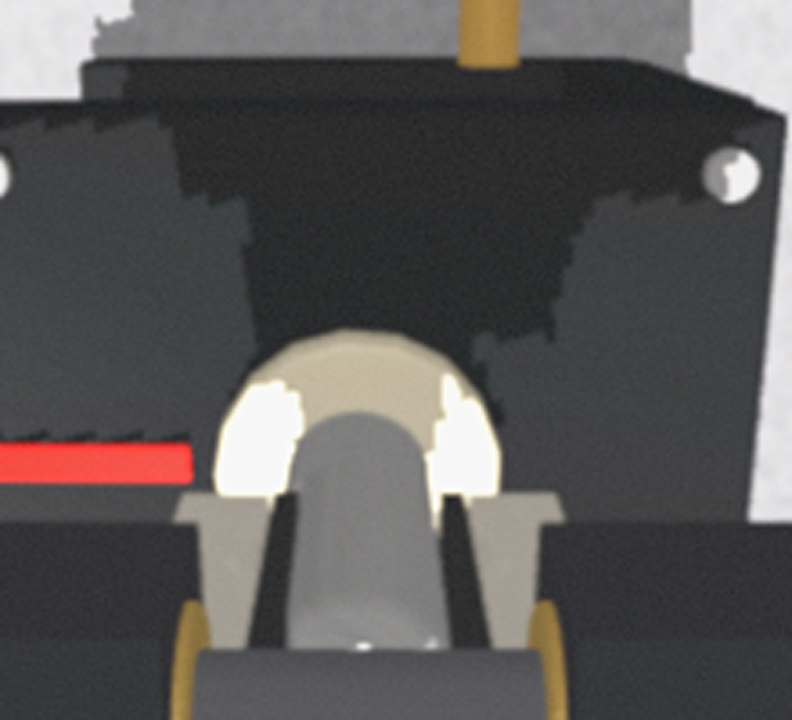

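Call:
servo_tool:
  steps:
    - [2.5, 0, 0, 0, 0]
    - [4, 0, 0, 0, 0]
    - [5, 0, 0, 0, 0]
    - [5, 0, 0, -3, 0]
    - [5, 0, 0, -5, 0]
    - [5, 0, 0, -5, 0]
    - [5, 0, 0, 0, 0]

```text
time_s: 12.62
tcp_pos: [0.606, -0.0064, 0.2682]
eef_rot: [-179.6, 0.2, -106.4]
contact_force: [-0.3, -0.3, -0.9]
gripper_width: 0.0502
```

Call:
servo_tool:
  steps:
    - [5, 0, 0, 0, -10.6]
    - [5, 0, 0, 0, -10.6]
    - [5, 0, 0, 0, -10.6]
    - [5, 0, 0, 0, -10.6]
    - [5, 0, 0, 0, -10.6]
    - [5, 0, 0, 0, -10.6]
    - [5, 0, 0, 0, -10.6]
    - [5, 0, 0, 0, -10.6]

```text
time_s: 13.62
tcp_pos: [0.6034, -0.0066, 0.2624]
eef_rot: [180.0, 0.0, -21.3]
contact_force: [0.4, -0.2, 0.3]
gripper_width: 0.0498
```

Call:
servo_tool:
  steps:
    - [5, -3, 0, 0, -5.2]
    - [5, 0, 0, 0, 0]
    - [5, 0, 0, 0, 0]

```text
time_s: 14.0
tcp_pos: [0.5758, 0.0045, 0.2631]
eef_rot: [-180.0, -0.0, -16.4]
contact_force: [0.5, 0.9, -0.4]
gripper_width: 0.0501
```

Run:
```python
from h import *
d([.57,.002,.25],-16.4)
im=r.capture("wrist");cv2.imwrite("pics/w8raw.png",im[:,:,::-1]);crop(im,190,100,120,120,5,"pics/w8c.png")
```

```text
t 14.0 pos [0.5758 0.0045 0.2631] rot [-1.800e+02 -1.000e-02 -1.643e+01] F [ 0.5  0.9 -0.4] w 0.0501
tool cm [-0.49  0.41  1.31] spin -0.03
```

View pics/w8c.png

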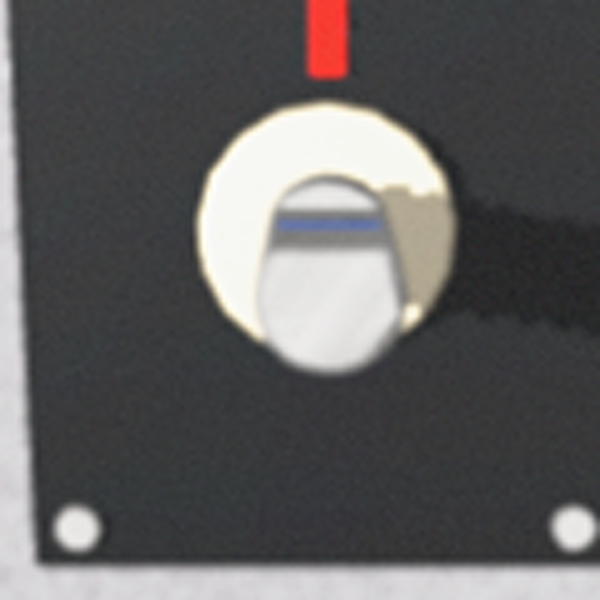

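Run:
```python
from h import *
C=cam("wrist")
c=lambda x,y:(190+x/5,100+y/5)
L,Rr=onz(C,c(278,225),.174),onz(C,c(380,225),.174);print(L,Rr,np.linalg.norm(L-Rr),np.degrees(np.arctan2(*(L-Rr)[[1,0]]))-90)
n=np.array([np.cos(np.radians(-16.4)),np.sin(np.radians(-16.4)),0]);print("axis",(L+Rr)/2-.008*n)
print("topdisc", onz(C,c(331,300),.195), "B",onz(C,c(331,374),.195)+.012*n,"LR",(onz(C,c(257,295),.195)+onz(C,c(405,295),.195))/2)
d([.34,-.30,.26],-53)
```

```text
[ 0.61278398 -0.00240196  0.174     ] [ 0.60807621 -0.01838598  0.174     ] 0.016662900781064513 -16.411283143102324
axis [ 0.60275558 -0.00813524  0.174     ]
topdisc [ 0.6025113 -0.0081499  0.195    ] B [ 0.60284768 -0.00828745  0.195     ] LR [ 0.60326011 -0.00836975  0.195     ]
t 14.05 pos [0.576  0.0044 0.263 ] rot [179.99   0.   -16.44] F [-0.3  0.2 -0.3] w 0.05
tool cm [-14.02  35.88   0.31] spin 36.56
```

Call:
servo_tool:
  steps:
    - [5, -1.5, 5.1, 0, 0]
    - [5, -1.5, 5.1, 0, 0]
    - [5, -1.5, 5.1, 0, 0]
    - [6, -1.5, 5.1, 0, 0]
    - [7, -1.5, 5.1, 0, 0]
    - [7, -1.5, 5.1, 1.5, 0]
    - [7, -1.5, 5.1, 1.5, 0]
    - [7, -1.5, 5.0, 1.5, 0]

```text
time_s: 15.05
tcp_pos: [0.3448, -0.3539, 0.2179]
eef_rot: [180.0, -0.0, -16.4]
contact_force: [0.9, -0.6, 0.2]
gripper_width: 0.0697
```

Call:
servo_tool:
  steps:
    - [7, 0, 0, 0, 9.1]
    - [7, 0, 0, 0, 9.1]
    - [7, 0, 0, 0, 9.1]
    - [7, 0, 0, 0, 9.1]
    - [7, 0, 0, 0, 0]
    - [7, 0, 0, 0, 0]

```text
time_s: 15.8
tcp_pos: [0.3457, -0.3523, 0.2181]
eef_rot: [180.0, 0.0, -52.6]
contact_force: [0.2, 0.7, 0.4]
gripper_width: 0.0697
```

Run:
```python
from h import *
d([.3645,-.379,.1],-53)
im=r.capture("wrist");cv2.imwrite("pics/w9raw.png",im[:,:,::-1]);crop(im,0,0,512,384,1.5,"pics/w9.png")
```

```text
t 15.8 pos [ 0.3457 -0.3523  0.2181] rot [ 1.7999e+02  1.0000e-02 -5.2620e+01] F [0.2 0.7 0.4] w 0.0697
tool cm [ 3.26  0.13 11.81] spin 0.38
```

View pics/w9.png

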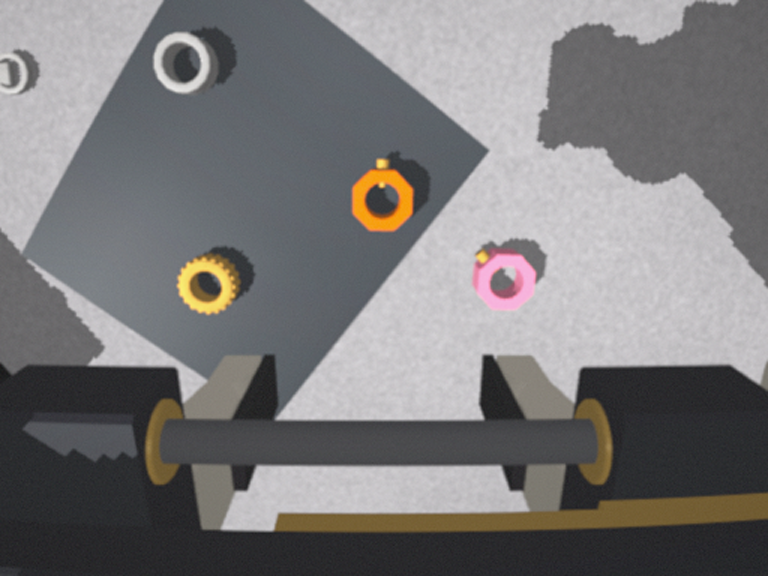

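Run:
```python
from h import *
C=cam("wrist");im=cv2.imread("pics/w9raw.png");hs=cv2.cvtColor(im,cv2.COLOR_BGR2HSV)
x,y,w,h=225,100,60,65
m=cv2.inRange(hs[y:y+h,x:x+w],np.array((6,200,120)),np.array((17,255,255)))
cs=max(cv2.findContours(m,cv2.RETR_EXTERNAL,cv2.CHAIN_APPROX_NONE)[0],key=cv2.contourArea)
P=np.array([onz(C,(q[0][0]+x,q[0][1]+y),.024)[:2] for q in cs]);
(cx,cy),rad=cv2.minEnclosingCircle((P*1000).astype(np.float32));print("circ",cx,cy,rad)
rr=cv2.minAreaRect((P*1000).astype(np.float32));print(rr)
crop(im[:,:,::-1],225,95,60,65,9,"pics/w9c.png")
s1=onz(C,(225+264/9.,95+0),.012)
```

```text
circ 363.7140197753906 -381.9631042480469 14.697083473205566
((363.3670349121094, -379.92987060546875), (29.10455894470215, 25.255807876586914), 6.743821620941162)
```

View pics/w9c.png

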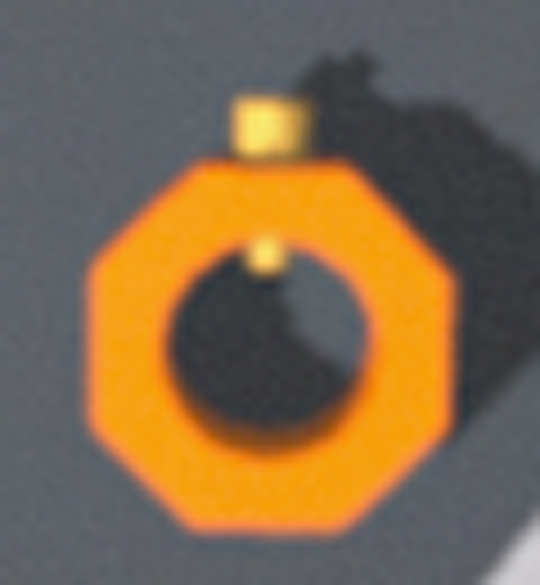

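Run:
```python
from h import *
s=r.get_state();C=cam("wrist",s)
c=lambda x,y:(225+x/9,95+y/9)
q=[onz(C,c(*p),.024) for p in((87,345),(457,345),(272,160),(272,530),(87,270),(87,420),(457,270),(456,420))]
ctr=sum(q[:4])/4;print(ctr,np.linalg.norm(q[0]-q[1]),np.linalg.norm(q[2]-q[3]))
for a,b in((5,4),(7,6)): v=q[a-0]-q[b];print("ang",np.degrees(np.arctan2(-v[1],-v[0])))
sc=onz(C,c(269,128),.0165);print("screw",sc,np.degrees(np.arctan2(*(sc-ctr)[[1,0]])))
ti=onz(C,c(266,255),.0145);print("tip",ti,np.degrees(np.arctan2(*(ti-ctr)[[1,0]])))
d(ctr-[0,0,.024])
```

```text
[ 0.36287647 -0.38262897  0.024     ] 0.04589777010328723 0.04574737709359865
ang -53.411082984529855
ang -51.94770711729281
screw [ 0.37902224 -0.40317167  0.0165    ] -51.83402257326593
tip [ 0.36968921 -0.39041497  0.0145    ] -48.8141276892255
t 15.85 pos [ 0.3457 -0.3522  0.2182] rot [ 1.800e+02  1.000e-02 -5.265e+01] F [-0.3 -0.1 -0.6] w 0.0697
tool cm [ 3.46  0.48 21.82] spin None
```

Call:
servo_tool:
  steps:
    - [7, 3.4, 0.4, 0, 0]
    - [7, 0, 0, 5, 0]
    - [7, 0, 0, 5, 0]
    - [7, 0, 0, 5, 0]
    - [7, 0, 0, 0, 0]
    - [7, 0, 0, 0, 0]

```text
time_s: 16.6
tcp_pos: [0.3641, -0.3824, 0.0699]
eef_rot: [-180.0, -0.1, -52.7]
contact_force: [0.6, -0.3, -0.2]
gripper_width: 0.0701
```

Run:
```python
from h import *
d([.3629,-.3826,0],-53)
im=r.capture("wrist");cv2.imwrite("pics/w10raw.png",im[:,:,::-1]);crop(im,130,130,250,160,3.2,"pics/w10.png")
```

```text
t 16.6 pos [ 0.3641 -0.3824  0.0699] rot [-1.800e+02 -1.000e-01 -5.271e+01] F [ 0.6 -0.3 -0.2] w 0.0701
tool cm [-0.07  0.1   6.99] spin 0.29
```

View pics/w10.png

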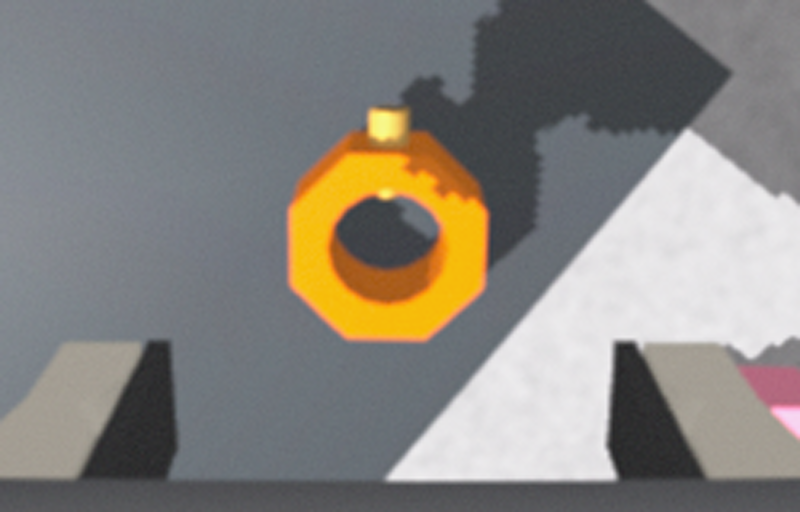

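Run:
```python
from h import *
s=r.get_state();C=cam("wrist",s);c=lambda x,y:(130+x/3.2,130+y/3.2)
a,b=onz(C,c(388,340),.024),onz(C,c(388,151),.024);e,f=onz(C,c(290,245),.024),onz(C,c(487,245),.024)
print(a,b,np.linalg.norm(a-b),np.linalg.norm(e-f));d((a+b)/2);d((e+f)/2)
```

```text
[ 0.34979642 -0.3639577   0.024     ] [ 0.37740657 -0.40026207  0.024     ] 0.045610613525944615 0.04492527835828369
t 16.65 pos [ 0.3645 -0.3826  0.0705] rot [-179.95   -0.18  -52.73] F [-0.5 -0.4  0.4] w 0.0699
tool cm [-0.11  0.05  4.65] spin None
t 16.65 pos [ 0.3645 -0.3826  0.0705] rot [-179.95   -0.18  -52.73] F [-0.5 -0.4  0.4] w 0.0699
tool cm [-0.03  0.06  4.65] spin None
```

Call:
servo_tool:
  steps:
    - [7, -0.05, 0, 4, 0]
    - [7, 0, 0, 3, 0]
    - [7, 0, 0, 1.5, 0]
    - [7, 0, 0, 0, 0]
    - [7, 0, 0, 0, 0]

```text
time_s: 17.27
tcp_pos: [0.3639, -0.3819, -0.0153]
eef_rot: [-179.9, -0.1, -52.8]
contact_force: [-0.3, -0.2, 0.2]
gripper_width: 0.0698
```

Run:
```python
from h import *
d([.3629,-.3826,0],-53)
im=r.capture("wrist");crop(im,130,130,250,160,3.2,"pics/w11.png")
```

```text
t 17.275 pos [ 0.3639 -0.3819 -0.0153] rot [-1.7995e+02 -1.3000e-01 -5.2770e+01] F [-0.3 -0.2  0.2] w 0.0698
tool cm [ 0.    0.12 -1.53] spin 0.23
```

View pics/w11.png

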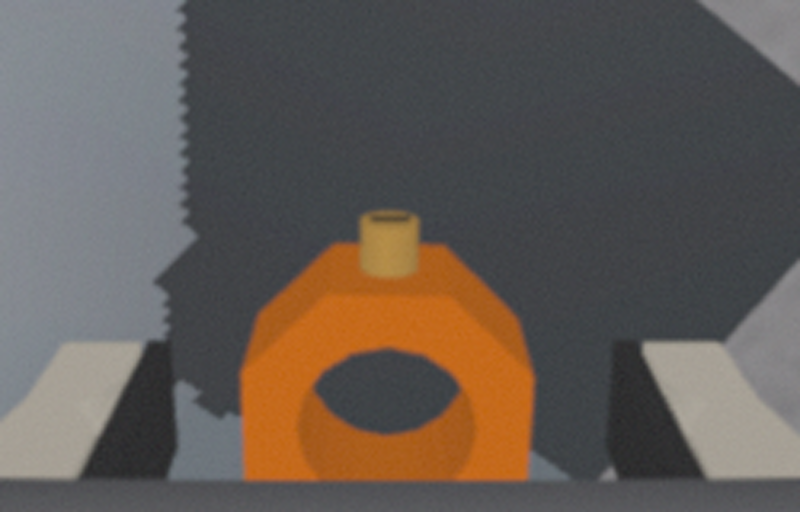

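Call:
servo_tool:
  steps:
    - [7, 0, 0, 0.7, 0]
    - [6, 0, 0, 0, 0]
    - [5, 0, 0, 0, 0]
    - [4, 0, 0, 0, 0]
    - [4, 0, 0, 0, 0]
    - [4, 0, 0, 0, 0]
  squeeze: 8

```text
time_s: 18.08
tcp_pos: [0.3628, -0.3812, -0.0237]
eef_rot: [-180.0, -0.0, -52.8]
contact_force: [0.3, -0.2, 0.6]
gripper_width: 0.0438
```

Call:
servo_tool:
  steps:
    - [4, 0, 0, 0, 0]
    - [4, 0, 0, 0, 0]
  squeeze: 20

```text
time_s: 18.32
tcp_pos: [0.3628, -0.3813, -0.0237]
eef_rot: [-180.0, -0.0, -52.8]
contact_force: [0.7, 0.3, 0.0]
gripper_width: 0.0436
```

Run:
```python
from h import *
d([.3629,-.3826,0],-53)
im=r.capture("wrist");crop(im,130,130,250,160,3.2,"pics/w12.png")
```

```text
t 18.325 pos [ 0.3628 -0.3813 -0.0237] rot [-1.80e+02 -1.00e-02 -5.28e+01] F [0.7 0.3 0. ] w 0.0436
tool cm [ 0.11  0.07 -2.37] spin 0.2
```

View pics/w12.png

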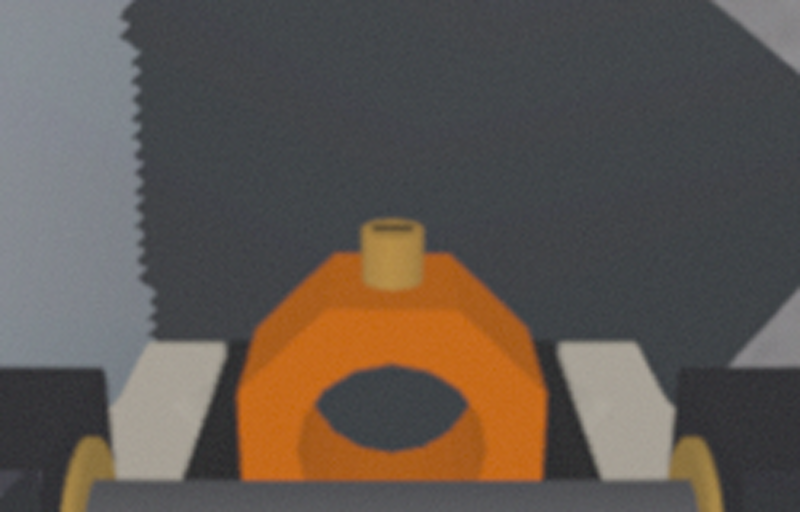

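Run:
```python
from h import *
c=r.calibration("wrist");M=c["tool_from_camera"];C=(c["K"],c["dist_coeffs"],M[:3,:3],M[:3,3])
p=lambda x,y:(130+x/3.2,130+y/3.2)
zt=-.0237
print("octfront top edge(22)",onz(C,p(391,308),zt-.024),"L",onz(C,p(328,308),zt-.024),"R",onz(C,p(454,308),zt-.024))
print("oct front bottom edge",onz(C,p(391,254),zt))
print("screw end top (30, z12+4.5)",onz(C,p(392,221),zt-.0165))
print("bore front bottom edge(13.5, z0)",onz(C,p(392,365),zt))
print("sides at front vertex(9.1)",onz(C,p(238,393),zt-.024),onz(C,p(546,393),zt-.024))
print("sides" ,onz(C,p(256,327),zt),onz(C,p(528,327),zt))
```

```text
octfront top edge(22) [ 0.02314533  0.0010085  -0.0477    ] L [ 0.02314188 -0.00774972 -0.0477    ] R [ 0.02314065  0.00976803 -0.0477    ]
oct front bottom edge [ 0.02254381  0.00104559 -0.0237    ]
screw end top (30, z12+4.5) [ 0.03342981  0.00115724 -0.0402    ]
bore front bottom edge(13.5, z0) [ 0.00302041  0.00122165 -0.0237    ]
sides at front vertex(9.1) [ 0.00999681 -0.02086474 -0.0477    ] [ 0.00998769  0.02319108 -0.0477    ]
sides [ 0.00983467 -0.0210739  -0.0237    ] [ 0.00982968  0.02351445 -0.0237    ]
```

Call:
servo_tool:
  steps:
    - [4, 0, 0, -1.5, 0]
    - [4, 0, 0, -4, 0]
    - [4, 0, 0, -6, 0]
    - [4, 0, 0, -6, 0]
    - [4, 0, 0, -6, 0]
    - [4, 0, 0, -4.5, 0]
    - [4, 0, 0, 0, 0]
  squeeze: 25

```text
time_s: 19.25
tcp_pos: [0.3639, -0.3823, 0.2614]
eef_rot: [-179.8, -0.4, -52.8]
contact_force: [-0.2, 0.5, -1.3]
gripper_width: 0.0437
```

Call:
servo_tool:
  steps:
    - [4, 0, 0, 0, -9.1]
    - [4, 0, 0, 0, -9.1]
    - [4, 0, 0, 0, -9.1]
    - [4, 0, 0, 0, -9.1]
    - [4, 0, 0, 0, 0]

```text
time_s: 19.88
tcp_pos: [0.362, -0.3808, 0.2558]
eef_rot: [-180.0, 0.1, -16.5]
contact_force: [1.1, 0.3, -0.9]
gripper_width: 0.0438
```

Run:
```python
from h import *
d([.6025,-.0069,.25],-16.4)
```

```text
t 19.875 pos [ 0.362  -0.3808  0.2558] rot [-1.7997e+02  7.0000e-02 -1.6470e+01] F [ 1.1  0.3 -0.9] w 0.0438
tool cm [ 12.46 -42.67   0.58] spin -0.07
```

Call:
servo_tool:
  steps:
    - [4, 1.5, -5, 0, 0]
    - [4, 1.56, -5.4, 0, 0]
    - [4, 1.56, -5.4, 0, 0]
    - [4, 1.56, -5.4, 0, 0]
    - [4, 1.56, -5.4, 0, 0]
    - [4, 1.56, -5.4, 0, 0]
    - [4, 1.56, -5.4, 0, 0]
    - [4, 1.56, -5.2, 0, 0]

```text
time_s: 20.88
tcp_pos: [0.6024, -0.0058, 0.256]
eef_rot: [180.0, 0.0, -16.6]
contact_force: [1.0, -0.4, -0.6]
gripper_width: 0.0441
```

Call:
servo_tool:
  steps:
    - [4, 0, 0, 0, 0]
    - [4, 0, 0, 0, 0]
    - [4, 0, 0, 0, 0]

```text
time_s: 21.25
tcp_pos: [0.6015, -0.0085, 0.2564]
eef_rot: [180.0, 0.0, -16.5]
contact_force: [0.4, 0.2, -0.8]
gripper_width: 0.0439
```

Run:
```python
from h import *
d([.6025,-.0069,.19],-16.4)
im=r.capture("wrist");crop(im,150,110,220,180,3.6,"pics/w13.png")
```

```text
t 21.25 pos [ 0.6015 -0.0085  0.2564] rot [180.     0.   -16.52] F [ 0.4  0.2 -0.8] w 0.0439
tool cm [ 0.05 -0.18  6.64] spin -0.12
```

View pics/w13.png

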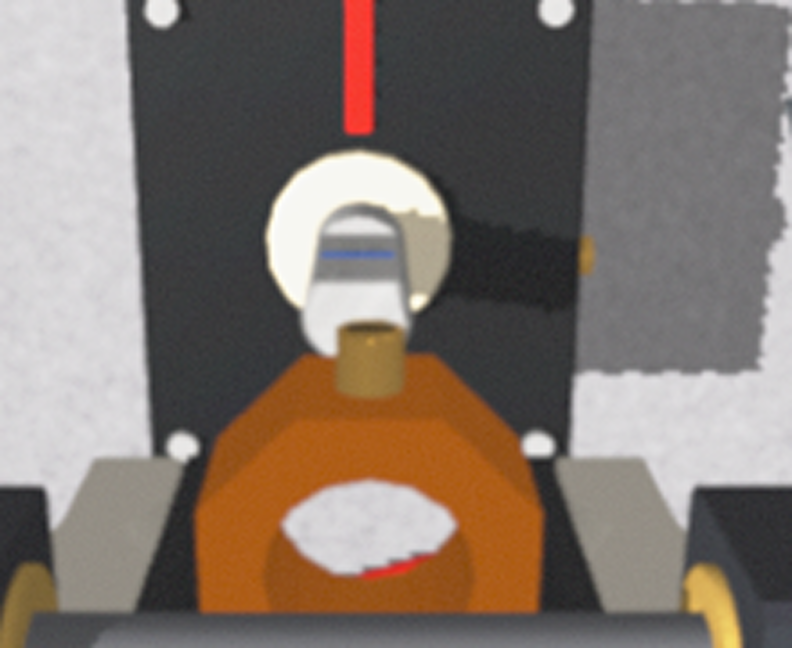

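```bash
cat > meas.py <<'E'
from h import *
c=r.calibration("wrist");M=c["tool_from_camera"];CT=(c["K"],c["dist_coeffs"],M[:3,:3],M[:3,3])
E
python3 - <<'E'
from meas import *
p=lambda x,y:(150+x/3.6,110+y/3.6)
z=.2564
for a,b in [((322,254),(393,254))]: print("blue",onz(CT,p(*a),z-.174),onz(CT,p(*b),z-.174))
print("flat top edge mid",onz(CT,p(357,281),z-.195),"disc L,R",onz(CT,p(300,325),z-.195),onz(CT,p(412,325),z-.195))
print("bush",onz(CT,p(266,240),z-.133),onz(CT,p(451,240),z-.133))
zt=-.0237
print("collar",onz(CT,p(198,515),zt-.024),onz(CT,p(543,515),zt-.024),"front",onz(CT,p(370,419),zt-.024))
E
```

```text
blue [ 0.00897332 -0.00894124  0.0824    ] [0.00897473 0.00726092 0.0824    ]
flat top edge mid [ 0.00862093 -0.00080514  0.0614    ] disc L,R [-0.00119067 -0.01304067  0.0614    ] [-0.00118802  0.0109592   0.0614    ]
bush [ 0.0019114  -0.02510407  0.1234    ] [0.00191578 0.02336525 0.1234    ]
collar [ 0.00914033 -0.02025647 -0.0477    ] [ 0.0091333   0.02363392 -0.0477    ] front [ 0.02235436  0.00160571 -0.0477    ]
```

Call:
servo_tool:
  steps:
    - [4, 0.05, -0.22, 0, 0]
    - [4, 0, 0, 4, 0]
    - [4, 0, 0, 3.2, 0]
    - [4, 0, 0, 0, 0]
    - [4, 0, 0, 0, 0]
    - [4, 0, 0, 0, 0]

```text
time_s: 22.05
tcp_pos: [0.6042, -0.0056, 0.1861]
eef_rot: [-179.9, -0.1, -16.4]
contact_force: [-0.4, -0.9, -1.0]
gripper_width: 0.0438
```

Run:
```python
from h import *
d([.6025,-.0069,.1383],-16.4)
im=r.capture("wrist");crop(im,150,110,220,180,3.6,"pics/w14.png")
im=r.capture("side");crop(im,240,100,110,110,6,"pics/s14.png")
```

```text
t 22.05 pos [ 0.6042 -0.0056  0.1861] rot [-1.7993e+02 -1.5000e-01 -1.6400e+01] F [-0.4 -0.9 -1. ] w 0.0438
tool cm [-0.14  0.18  4.78] spin 0.0
```

View pics/w14.png

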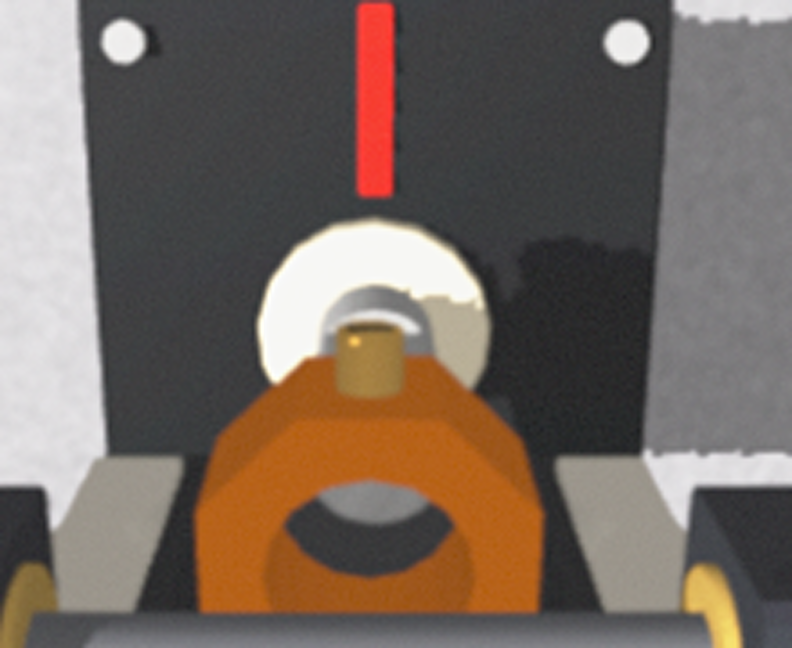

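View pics/s14.png

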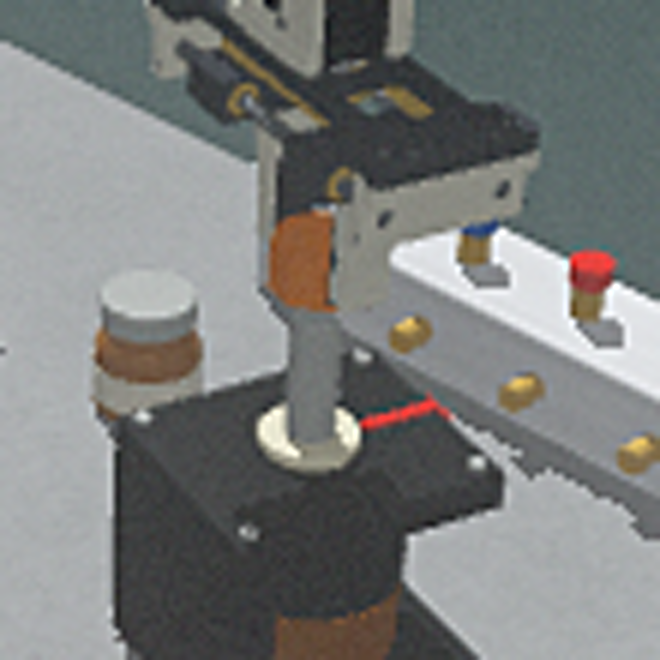

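Run:
```python
from meas import *
p=lambda x,y:(150+x/3.6,110+y/3.6)
z=.1863
print("shaft back",onz(CT,p(376,522),z-.195)+[.012,0,0])
print("bush",onz(CT,p(258,325),z-.133),onz(CT,p(491,325),z-.133), "front",onz(CT,p(374,220),z-.133)-[.024,0,0])
zt=-.0237
print("collar",onz(CT,p(196,515),zt-.024),onz(CT,p(543,515),zt-.024),"front",onz(CT,p(370,419),zt-.024))
```

```text
shaft back [ 7.50598989e-05  2.73538181e-03 -8.70000000e-03]
bush [ 0.00146046 -0.02129767  0.0533    ] [0.00146392 0.02703781 0.0533    ] front [-0.00022161  0.00271663  0.0533    ]
collar [ 0.00913714 -0.02051208 -0.0477    ] [ 0.00913127  0.02363376 -0.0477    ] front [ 0.02235239  0.00160543 -0.0477    ]
```

Call:
servo_tool:
  steps:
    - [4, -0.04, 0.13, 0, 0]
    - [4, 0, 0, 0.5, 0]
    - [4, 0, 0, 0.5, 0]
    - [4, 0, 0, 0.4, 0]
    - [4, 0, 0, 0.3, 0]
    - [4, 0, 0, 0.3, 0]
    - [4, 0, 0, 0, 0]

```text
time_s: 23.02
tcp_pos: [0.6023, -0.0068, 0.164]
eef_rot: [180.0, 0.0, -16.4]
contact_force: [-0.6, -0.7, -1.1]
gripper_width: 0.0437
```

Run:
```python
from h import *
d([.6025,-.0069,.1383],-16.4)
im=r.capture("wrist");crop(im,150,110,220,180,3.6,"pics/w15.png")
```

```text
t 23.025 pos [ 0.6023 -0.0068  0.164 ] rot [ 1.7999e+02  2.0000e-02 -1.6400e+01] F [-0.6 -0.7 -1.1] w 0.0437
tool cm [0.02 0.   2.57] spin 0.0
```

View pics/w15.png

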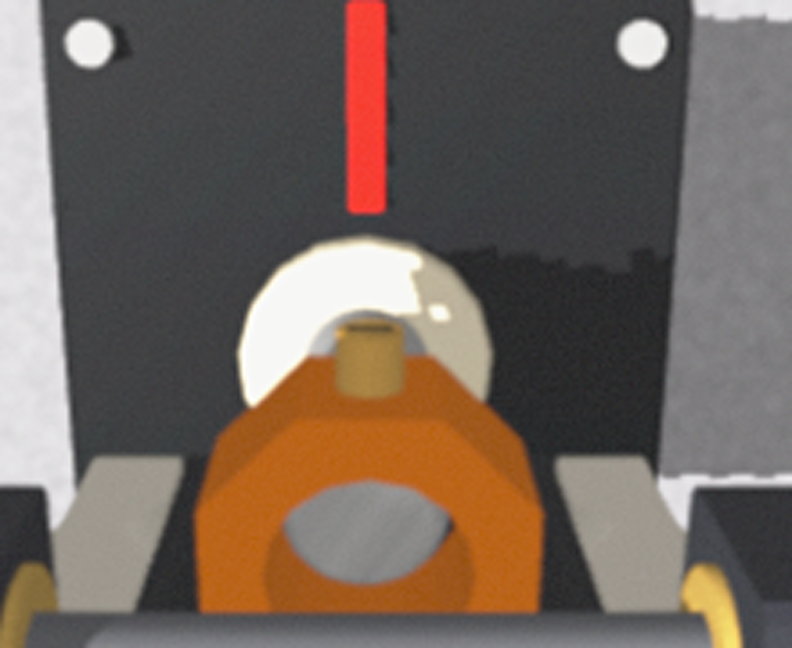

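Call:
servo_tool:
  steps:
    - [4, 0, -0.05, 0.2, 0]
    - [4, 0, 0, 0.3, 0]
    - [4, 0, 0, 0.3, 0]
    - [4, 0, 0, 0, 0]

```text
time_s: 23.58
tcp_pos: [0.6024, -0.0063, 0.1559]
eef_rot: [180.0, 0.0, -16.4]
contact_force: [-0.8, -0.4, -2.2]
gripper_width: 0.0441
```

Call:
servo_tool:
  steps:
    - [4, 0, 0, 0.3, 0]
    - [4, 0, 0, 0.3, 0]
    - [4, 0, 0, 0, 0]

```text
time_s: 23.95
tcp_pos: [0.6024, -0.0063, 0.1499]
eef_rot: [180.0, 0.0, -16.4]
contact_force: [-0.2, -1.0, -1.2]
gripper_width: 0.0441
```

Run:
```python
from h import *
d([.6025,-.0069,.1383],-16.4)
im=r.capture("wrist");crop(im,150,110,220,180,3.6,"pics/w16.png")
```

```text
t 23.95 pos [ 0.6024 -0.0063  0.1499] rot [ 1.7999e+02  3.0000e-02 -1.6400e+01] F [-0.2 -1.  -1.2] w 0.0441
tool cm [0.03 0.05 1.16] spin 0.0
```

View pics/w16.png

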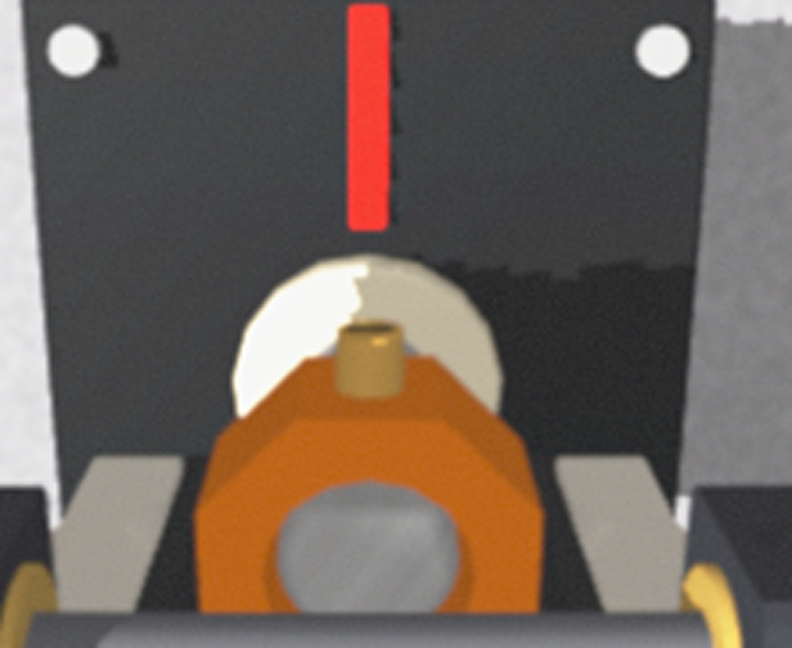

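Call:
servo_tool:
  steps:
    - [4, 0, 0, 0.3, 0]
    - [4, 0, 0, 0.3, 0]
    - [4, 0, 0, 0.3, 0]
    - [4, 0, 0, 0.26, 0]
    - [4, 0, 0, 0, 0]
    - [4, 0, 0, 0, 0]

```text
time_s: 24.75
tcp_pos: [0.6027, -0.0063, 0.1387]
eef_rot: [180.0, -0.0, -16.4]
contact_force: [-0.3, -0.3, -0.9]
gripper_width: 0.0439
```

Run:
```python
from h import *
d([.6025,-.0069,.1383],-16.4)
im=r.capture("wrist");crop(im,150,110,220,180,3.6,"pics/w17.png")
im=r.capture("side");crop(im,240,100,110,110,7,"pics/s17.png")
```

```text
t 24.75 pos [ 0.6027 -0.0063  0.1387] rot [ 1.800e+02 -1.000e-02 -1.639e+01] F [-0.3 -0.3 -0.9] w 0.0439
tool cm [0.   0.06 0.04] spin 0.01
```

View pics/w17.png

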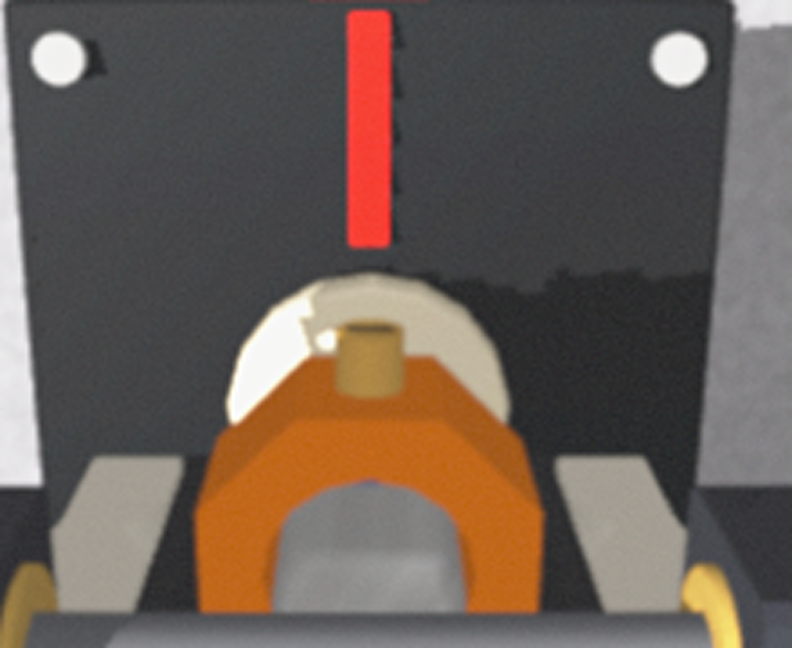

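View pics/s17.png

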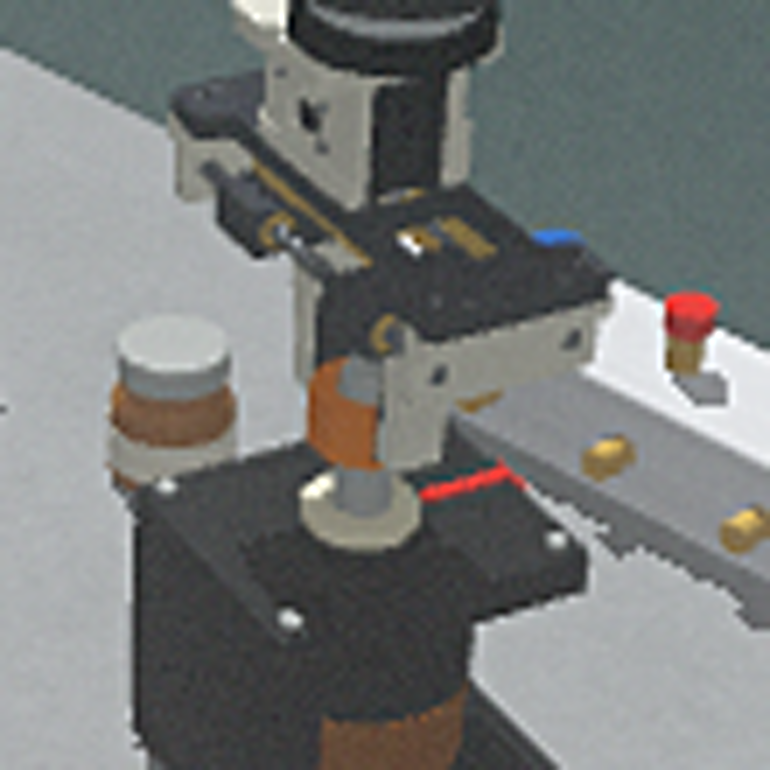

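Run:
```python
from h import *
d([.6025,-.0069,.1383],-16.4)
im=r.capture("top");cv2.imwrite("pics/top9.png",im[:,:,::-1])
```

```text
t 24.85 pos [ 0.6027 -0.0063  0.1388] rot [-1.7999e+02 -1.0000e-02 -1.6400e+01] F [-0.3 -0.1 -1.1] w 0.0438
tool cm [-0.    0.07  0.05] spin 0.0
```

View pics/top9.png

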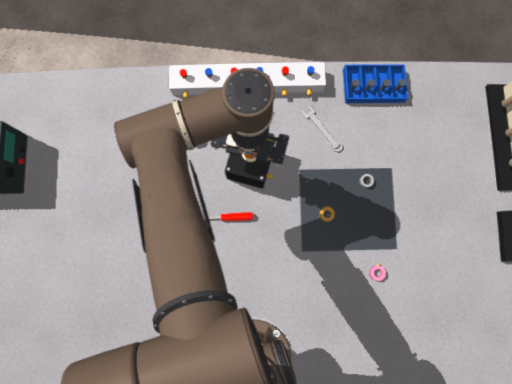

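The top view shows the spacer (367,181), nut (327,214), driver (237,217), wrench (325,130) and pink ring (378,273) where they were at the start. The collar is on the shaft and I can hand the job in.

Call:
servo_tool:
  steps:
    - [4, 0, 0, 0.05, 0]
    - [4, 0, 0, 0, 0]
    - [4, 0, 0, 0, 0]

```text
time_s: 25.28
tcp_pos: [0.6026, -0.0063, 0.1382]
eef_rot: [-180.0, 0.0, -16.4]
contact_force: [0.1, -1.7, -1.3]
gripper_width: 0.0439
```

Run:
```python
from h import *
d([.6025,-.0069,.1383],-16.4)
print(r.close_job())
```

```text
t 25.275 pos [ 0.6026 -0.0063  0.1382] rot [-180.     0.   -16.4] F [ 0.1 -1.7 -1.3] w 0.0439
tool cm [ 0.01  0.06 -0.01] spin 0.0
the job is handed in; nothing more can be done
None
```

All the steps were done in the order asked, and I handed the job in at 25.3 s; no verdict came back.

- **Pedal:** I pressed it to its stop at about 18 N. I held it there for more than 0.5 s, then let it spring back up.
- **Shaft:** I pinched it by its flat and turned it about 29.5° clockwise. A wrist picture then put the flat at -16.4°, the same direction as the pointer.
- **Collar:** I gripped the orange collar by its side flats and slid it down with the screw facing the flat. I am still holding it at 25 N. Side forces while sliding it down stayed under about 2 N.

**Last checks:**
- **Screw height:** the tool height at the pick-up puts the screw at about 174 mm. The blue line just showing at the rim of the bore agrees with that, to about 1 mm.
- **Bench parts:** in the last top view, the spacer, nut, driver, wrench and pink ring are where they were. The arm hid the jar, bottle and pedal in that view. An earlier picture showed the pedal released, and the jar was unmoved in the last side view.

**What disagreed:**
- **Fingertips:** they really end about 28 mm behind the reported TCP. The pedal contact and both cameras showed this, so I worked from measured contact and from heights relative to the pick-up.
- **Wrist camera:** it read about 1 mm off sideways. I corrected for this by aligning the shaft to the fingers and collar in the same picture.

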